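# Square up a bundle of stiffener boards

## Robot

A 6-joint arm with a two-finger parallel gripper is mounted at the origin on the work surface. World frame = base frame: x ahead of the robot, y to its left, z up, the work surface at z = 0. Lengths are in m, angles in rad, forces in N, time in s.
With the tool pointing down it reaches from about 0.375 to 0.975 m from the base axis. Payload 3.8 kg.
Tool frame: the origin (TCP) lies midway between the tips of the shut fingers; the grasp point (between the pads) lies 19 mm behind it; z points along the fingers, y is the line along which they close (so a half turn about z gives the same grasp; the last joint's range is limited). The gripper opens to 85 mm and grips with 20 to 120 N. Pads are 22 mm wide; open, the fingers measure 114 mm over their backs; the gripper's body (76 mm by 85 mm) begins 54 mm behind the grasp point. The pads swing forward as they close: fully open they stand 13 mm farther back than shut.
Start: joints at [1.085, 0.264, 1.604, -0, 1.274, -0.037], TCP at [0.293, 0.608, 0.231] pointing down, gripper open.
Joint ranges: [-2.63, 2.63], [-0.94, 2.18], [0.31, 2.57], [-1.31, 4.45], [0, 2.66], [-2.55, 2.55]. Speed limits (rad/s): [2.57, 2.57, 3.14, 3.14, 3.14, 3.14].

## Interface

Orientations are given as a rotation vector (axis times angle).
In Python, from workcell import * gives the robot as it stands. The module is installed in compiled form; this text tells all that it offers.
- The arm moves only by the tool apply_moves, never from a script. Its arguments are lists of equal length, an entry for each row: "fingers": the opening, from 0 (shut) to 1 (fully open); "travel": the shift along the tool's x, y, z normalised to -1 to 1, where 1 is 0.05 m, a list of three; "rotation": the turn, a rotation vector about the tool's x, y, z normalised to -1 to 1, where 1 is 6 degrees, a list of three. In form: {"fingers": [fingers, ...], "travel": [[dx, dy, dz], ...], "rotation": [[ax, ay, az], ...]}. A call has 1 to 12 rows; each row shifts and turns the commanded pose from where the row before left it, along the tool's axes as they then stand; what a row does not reach is not made up. A row lasts 1/10 s, in which the tool goes at most 50 mm and 8.59 degrees, less where a joint would pass 70% of its speed; a pose out of reach is approached as far as the arm can. A call with a number of a shift or a turn outside -1 to 1 is refused whole. A call with a gripper value outside its range is refused whole. The fingers move at their own pace and stop on an object; "newtons" is the grip in N (left out, the last holds). Time passes only in rows, so rows that do not move let the fingers close. It gives the time, the measured TCP pose, the force, the opening and the grip force at its end, in the units of the state.
- read_state(): the state, without advancing time (a new reading comes with each control period).
- read_camera(name): name is "scene" or "top"; returns a dict with "image" (384x512x3 uint8, red, green, blue), "fx", "fy", "cx", "cy" (pixels), "k1" (the pictures are not rectified: a ray, as slopes to the right and down, at radius r is drawn at 1 + k1 r^2 times it, then the intrinsics apply), "extrinsics" (4x4, takes a point from world to camera coordinates). Camera axes: x right, y down, z forward; pixel columns grow to the right and rows downward; lengths in m; the calibration is good to about 2 mm. A picture is of the moment at which its call begins. There is no depth.
- finish_job(): hands the job in; it is judged then, once.
Trained networks look in the newest picture that a camera, given by its name, has taken for a name from the list of things; names that differ only in an ending like _2 or _b are one class to them, and where a whole thing is asked for, a point or a joint stands for the part that bears it (a point fixed in the world has none). Each returns a list of dicts, best first, with "p" (0 to 1); they miss things now and then, are a little off and sometimes report something else, mostly with a low value. They report only what shows in the picture. A call takes as long as a camera call. They do not tell look-alikes from the thing itself.
- regions_of(camera, name): "mask" (384x512 bool, what is visible of it) and "bbox" ([left, top, width, height] in pixels, round what is visible of it).
- tip_of(camera, name): "location" ([column, row] in pixels: a listed point, or the origin of a listed thing).
The state is a dict: "time": time; "q": joint angles; "joint_vel": joint speeds; "joint_torque": joint torques, N m; "tool_pos": TCP position; "tcp_rot": TCP orientation; "wrist_force": force on the tool from outside, world axes, zero at the start; "torque": the same for the moment, N m; "width": opening from 0.0 (shut) to 1.0 (fully open); "grip_force": force on a finger pad.
Only numpy, scipy, OpenCV 4.12 (cv2) and the standard library are available. Lean on these libraries where they do the work, as an engineer would, in place of code of your own. Each camera call takes 0.05 s, during which the arm holds its last target. There are 200 camera calls.

## Task

Take the last board from the cutter's sloping chute and set it down flat on the loose pile of four in the squaring corner; lower it on, do not drop it. Then tap the pile's open side and open end until all five boards sit flush against both fences with their edges in line, let go of everything, and leave the other things on the bench where they are.

Things in the scene. Friction and masses are not known exactly. Their poses are not given: they have to be found in the camera images.
- corner: squaring corner, fixed: grey base block 25 mm high, x -38 to +28, y -78 to +88 mm (2 mm less than a flush board on the open sides), with two upright aluminium fences 8 mm thick, tops 71 mm above the table. Long fence along y, inner face at x = -30 mm; end fence along x, inner face at y = +80 mm; the +x side and -y end are open. Origin on the table below point home; turned up to 0.3 rad.
- home (a point): point on top of the squaring corner's base block (25 mm above the table), with the corner's axes: where the underside centre of the lowest board is when flush with both fences.
- board_1: Plain flat brown wooden board, 60 mm wide (x) x 160 mm long (y) x 10 mm thick (z), about 75 g; origin at the centre of its underside. Number 1 from the bottom of the uneven pile of four in the squaring corner, 9 to 23 mm short of the long fence and 5 to 21 mm short of the end fence.
- board_2: Plain flat brown wooden board, 60 mm wide (x) x 160 mm long (y) x 10 mm thick (z), about 75 g; origin at the centre of its underside. Number 2 from the bottom of the uneven pile of four in the squaring corner, 9 to 23 mm short of the long fence and 5 to 21 mm short of the end fence.
- board_3: Plain flat brown wooden board, 60 mm wide (x) x 160 mm long (y) x 10 mm thick (z), about 75 g; origin at the centre of its underside. Number 3 from the bottom of the uneven pile of four in the squaring corner, 9 to 23 mm short of the long fence and 5 to 21 mm short of the end fence.
- board_4: Plain flat brown wooden board, 60 mm wide (x) x 160 mm long (y) x 10 mm thick (z), about 75 g; origin at the centre of its underside. Number 4 from the bottom of the uneven pile of four in the squaring corner, 9 to 23 mm short of the long fence and 5 to 21 mm short of the end fence.
- board_5: Plain flat brown wooden board, 60 mm wide (x) x 160 mm long (y) x 10 mm thick (z), about 75 g; origin at the centre of its underside. The last board: lies on the cutter's chute against its end stop, x level, +y pointing down the slope (35 degrees), z square to the slope; its sides stand about 7 mm out over both sides of the chute. Either way round will do on the pile.
- cutter: bench cutter, fixed grey machine. Origin on the table under the middle of its outlet chute, z up. The chute is a roller bed 46 mm wide in x, 85 mm high at the origin, falling at 35 degrees towards +y to a stop 12 mm proud of the bed, 81 mm down the slope. Housing behind y = -95 mm, x -100 to +100, 210 mm high.
- roof (a point): middle of the lower front edge of the fixed guard roof over the upper half of the chute, 181 mm above the table, axes of the cutter. The roof is 12 mm thick, reaches 80 mm to either side in x and 87 mm back (-y) to the housing; the board has to be drawn out from under it towards +y.
- tape_roll: bystander: brown tape roll lying flat, 110 mm across, 48 mm high; origin at the centre of its underside
- carton: bystander: closed cardboard carton 110 x 150 x 80 mm high; origin at the centre of its underside
- spray: bystander: white bottle 64 mm across, 190 mm high; origin at the centre of its underside
Things that resemble listed ones, but are neither listed nor needed, are in the scene too. Leave any green or red look-alike of the corner alone.

How it is judged:
On the way, in this order (a step that is already met when the one before it is completed fails the run):
1. the last board is lowered flat on to the pile while still held (horizontal distance between board_5 and home below 0.07 m and z of board_5 in the frame of home between 0.036 and 0.05 m and angle between board_5's own z axis and vertical below 0.15 rad and contact force between the fingers and board_5 above 0.5 N), for 0.04 s.
2. the last board lies on the pile, let go (horizontal distance between board_5 and home below 0.07 m and z of board_5 in the frame of home between 0.036 and 0.05 m and angle between board_5's own z axis and vertical below 0.15 rad and z of board_5 in the frame of home below 0.044 m and contact force between the fingers and board_5 below 0.1 N and linear speed of board_5 below 0.02 m/s), for 0.1 s.
At the end, for the whole second after the job is handed in: All five boards lie flat and at rest in the squaring corner, each within 4 mm of flush with the long fence and with the end fence (centre within 4 mm of home in both directions) and turned by less than 0.04 rad (x of board_1 in the frame of home between -0.004 and 0.004 m and y of board_1 in the frame of home between -0.004 and 0.004 m and angle between the y axis of each of board_1, board_2, board_3, board_4, board_5 and the y axis of home, either way round below 0.04 rad and angle between each of board_1, board_2, board_3, board_4, board_5's own z axis and vertical below 0.05 rad and linear speed of each of board_1, board_2, board_3, board_4, board_5 below 0.01 m/s and x of board_2 in the frame of home between -0.004 and 0.004 m and y of board_2 in the frame of home between -0.004 and 0.004 m and x of board_3 in the frame of home between -0.004 and 0.004 m and y of board_3 in the frame of home between -0.004 and 0.004 m and x of board_4 in the frame of home between -0.004 and 0.004 m and y of board_4 in the frame of home between -0.004 and 0.004 m and x of board_5 in the frame of home between -0.004 and 0.004 m and y of board_5 in the frame of home between -0.004 and 0.004 m); the robot touches nothing.
It fails at once if a bystander (tape roll, carton or bottle) is moved by more than 30 mm (distance of any of tape_roll, carton, spray from where it was at the start of the episode above 0.03 m).
It also fails if it takes over 72 s, if anything falls off the work surface, if the arm or the gripper's body presses on something with over 40 N, if the wrist force passes 120 N, or if a joint passes its speed limit or range.

## Working session

There is one attempt and no reset: what is moved stays moved. The work goes in short steps, Python scripts to look and compute and a tool call to move; the robot and the scene stay as the last step left them, time stands still between calls to the robot, and variables do not carry over. Pictures are saved under pics/ and viewed, at most 10 in all, crops included, and the job is handed in when it is done.

Besides the shell and the picture viewer there is one more tool, called after "Emit:" as name(argument=value, ...) on one line, values as JSON. apply_moves: Moves the arm, as the interface text tells. Scaled input: -1 to 1 covers 0.05 m each way for a shift and 6 degrees each way for a turn. Its arguments: {"type":"object","properties":{"fingers":{"type":"array","items":{"type":"number"}},"travel":{"type":"array","items":{"type":"array","items":{"type":"number"}}},"rotation":{"type":"array","items":{"type":"array","items":{"type":"number"}}},"newtons":{"type":"number"}},"required":["fingers","travel","rotation"]}

```bash
mkdir -p pics; cat > h.py <<'E'
from workcell import *
import numpy as np, cv2
from scipy.spatial.transform import Rotation as R
def K(c): return np.array([[c['fx'],0,c['cx']],[0,c['fy'],c['cy']],[0,0,1.]])
def D(c): return np.array([c['k1'],0,0,0,0.])
def proj(c,P):
    E=np.array(c['extrinsics']); P=np.atleast_2d(P).astype(float)
    return cv2.projectPoints(P,cv2.Rodrigues(E[:3,:3])[0],E[:3,3],K(c),D(c))[0][:,0]
def ray(c,uv):
    E=np.array(c['extrinsics']); n=cv2.undistortPoints(np.array([[uv]],float),K(c),D(c))[0,0]
    return -E[:3,:3].T@E[:3,3], E[:3,:3].T@np.array([n[0],n[1],1])
def atz(c,uv,z):
    o,d=ray(c,uv); return o+d*(z-o[2])/d[2]
def save(im,n): cv2.imwrite('pics/'+n,cv2.cvtColor(im,cv2.COLOR_RGB2BGR))
E
python3 - <<'E'
from h import *
import pickle
s=read_state(); print({k:np.round(v,3) for k,v in s.items()})
ims=[]
C={}
for n in ['scene','top']:
    c=read_camera(n); C[n]=c; save(c['image'],n+'0.png'); E=np.array(c['extrinsics']); print(n,c['fx'],c['k1'],np.round(-E[:3,:3].T@E[:3,3],3))
    for t in ['corner','home','board_1','board_5','cutter','roof','tape_roll','carton','spray']:
        print(t,[(np.round(d['location']),round(d['p'],2)) for d in tip_of(n,t)][:5], [(d['bbox'],round(d['p'],2)) for d in regions_of(n,t)][:5])
pickle.dump(C,open('C0.pkl','wb'))
E
```

```text
{'time': np.float64(0.0), 'q': array([ 1.085,  0.265,  1.605, -0.   ,  1.274, -0.037]), 'joint_vel': array([-0.001, -0.   , -0.001, -0.   , -0.   , -0.   ]), 'joint_torque': array([ 1.0000e-03, -5.1513e+01, -3.6731e+01, -0.0000e+00,  1.3000e-02,
       -0.0000e+00]), 'tool_pos': array([0.293, 0.608, 0.23 ]), 'tcp_rot': array([-6.990e-01, -3.062e+00,  3.000e-03]), 'wrist_force': array([ 0.165, -0.2  , -0.304]), 'torque': array([ 0.013, -0.052,  0.039]), 'grip_force': np.float64(0.0), 'width': np.float64(1.0)}
scene 362.1218417388079 -0.04600083571061917 [1.141 0.626 0.889]
corner [(array([339., 204.]), 0.95), (array([275., 187.]), 0.65)] [([312.9, 180.0, 58.2, 38.8], 0.86), ([278.7, 203.8, 50.1, 43.6], 0.83), ([252.1, 156.9, 51.9, 39.3], 0.66)]
home [(array([278., 177.]), 0.89), (array([342., 200.]), 0.88), (array([297., 223.]), 0.6)] [([316.9, 180.2, 52.3, 35.3], 0.96), ([277.8, 201.1, 52.7, 46.6], 0.81), ([255.5, 157.7, 49.2, 37.7], 0.69)]
board_1 [(array([289., 223.]), 0.65), (array([178., 145.]), 0.61), (array([294., 225.]), 0.6), (array([291., 225.]), 0.52)] [([156.1, 122.7, 38.3
[... 1463 characters left out ...]
, (array([214., 202.]), 0.45)] [([347.4, 177.9, 38.2, 22.3], 0.85), ([195.4, 178.7, 45.3, 26.7], 0.6)]
board_5 [(array([221., 190.]), 0.78), (array([369., 186.]), 0.77), (array([218., 197.]), 0.68), (array([221., 194.]), 0.61), (array([214., 202.]), 0.45)] [([347.4, 177.9, 38.2, 22.3], 0.85), ([195.4, 178.7, 45.3, 26.7], 0.6)]
cutter [(array([364., 191.]), 0.84)] [([348.4, 152.1, 144.7, 73.0], 0.65)]
roof [(array([380., 184.]), 0.78)] [([346.0, 152.7, 149.9, 67.9], 0.95)]
tape_roll [(array([286., 136.]), 0.58)] [([272.0, 115.9, 32.4, 30.6], 0.86)]
carton [(array([236., 136.]), 0.72)] [([211.4, 116.0, 49.7, 36.7], 0.57)]
spray [(array([144., 225.]), 0.63)] [([120.4, 211.9, 31.6, 24.6], 0.79)]
```

```bash
python3 - <<'E'
from h import *
import pickle
C=pickle.load(open('C0.pkl','rb'))
a=cv2.resize(C['top']['image'][100:300,100:500],(800,400),interpolation=cv2.INTER_CUBIC)
b=cv2.resize(C['scene']['image'][60:310,80:430],(800,571),interpolation=cv2.INTER_CUBIC)
save(a,'a.png');save(b,'b.png')
E
```

```text
(no output)
```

View pics/a.png

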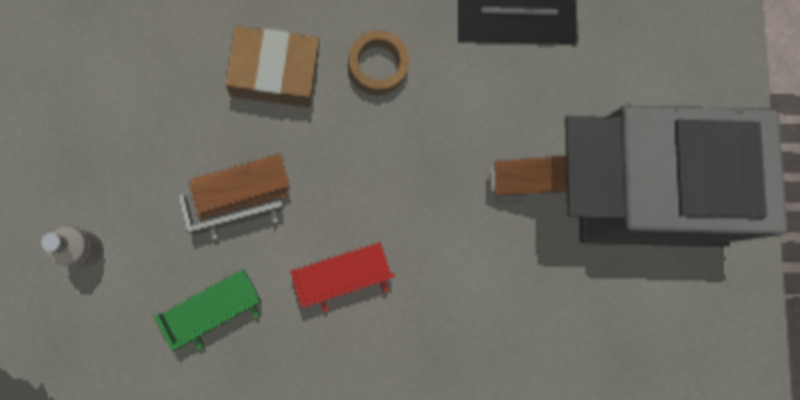

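View pics/b.png

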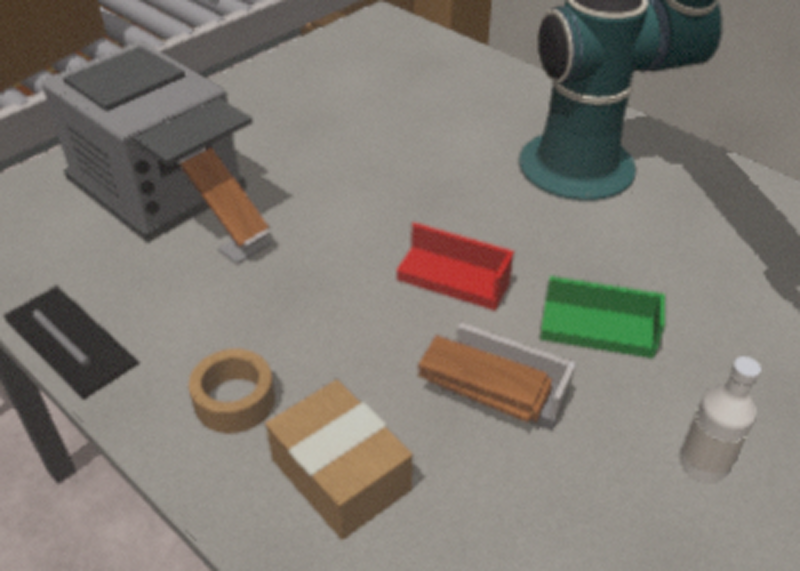

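The picture shows three corner-like things. In the top picture they are grey at about (217,195), green at (203,252) and red at (271,236). The grey one carries the brown pile, so it fits the description. The cutter's chute board is at about (366,187) and slopes down to the left, which is +y. I'll confirm with enlarged crops and use them for fitting.

```bash
python3 - <<'E'
from h import *
import pickle
C=pickle.load(open('C0.pkl','rb'))
def cr(n,x,y,w,h,s): return cv2.resize(C[n]['image'][y:y+h,x:x+w],(w*s,h*s),interpolation=cv2.INTER_CUBIC)
def grid(a,x,y,s):
    for i in range(0,a.shape[1],10*s): cv2.putText(a,str(x+i//s),(i,10),0,.35,(255,255,0)); a[:6,i]=255; a[::4,i]=a[::4,i]//2+60
    for i in range(0,a.shape[0],10*s): cv2.putText(a,str(y+i//s),(0,i+10),0,.35,(0,255,255)); a[i,::4]=a[i,::4]//2+60
    return a
A=grid(cr('top',185,170,64,48,6),185,170,6); B=grid(cr('scene',255,195,64,48,6),255,195,6)
A2=grid(cr('top',335,165,64,48,6),335,165,6); B2=grid(cr('scene',150,115,64,48,6),150,115,6)
save(np.vstack([np.hstack([A,B]),np.hstack([A2,B2])]),'c.png')
E
```

```text
(no output)
```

View pics/c.png

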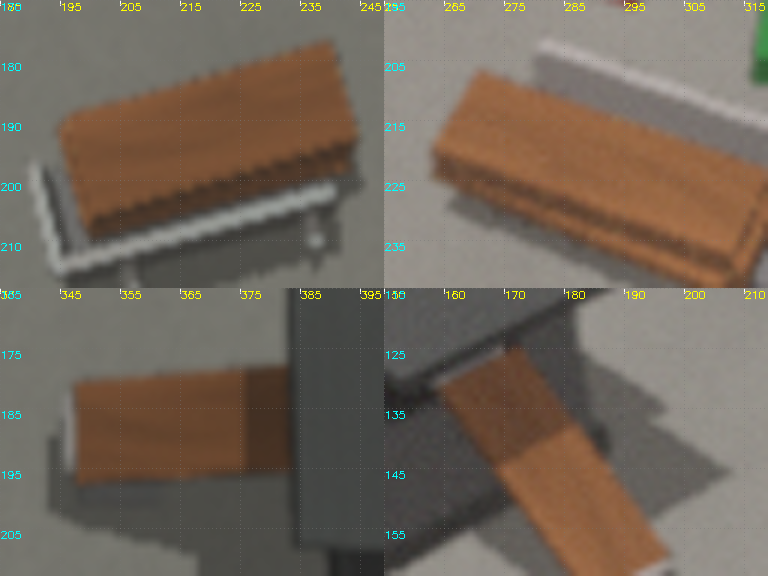

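The crops confirm the brown pile sits in the grey corner: the fence corner is at top pixel (194.6,215), the long-fence end at (240,202) and the end-fence end at (190.5,197). Board 5 is on the chute, with its lower end at top column 347 and its upper part under the roof. Next I'll fit the poses.

```bash
cat > fit.py <<'E'
from h import *
from scipy.optimize import minimize
def pose(x,y,a,z=0): 
    T=np.eye(4); T[:3,:3]=R.from_rotvec([0,0,a]).as_matrix(); T[:3,3]=[x,y,z]; return T
def tf(T,P): return np.asarray(P)@T[:3,:3].T+T[:3,3]
def box(x0,x1,y0,y1,z0,z1): return np.array([[x,y,z] for x in(x0,x1) for y in(y0,y1) for z in(z0,z1)])
S=8
def hull(c,P,shape=(384,512)):
    m=np.zeros((shape[0],shape[1]),np.uint8); h=cv2.convexHull(proj(c,P).astype(np.float32))[:,0]
    return h
def cover(c,Ps,win,minus=()):
    x,y,w,h=win; m=np.zeros((h*S,w*S),np.uint8)
    for L,v in ((Ps,255),(minus,0)):
        for P in L:
            q=((hull(c,P)-[x,y]+.5)*S-.5)
            cv2.fillConvexPoly(m,np.round(q*16).astype(np.int32),v,shift=4)
    return cv2.resize(m,(w,h),interpolation=cv2.INTER_AREA)/255.
def brown(c,win):
    x,y,w,h=win; im=c['image'][y:y+h,x:x+w].astype(float)
    return np.clip((im[...,0]-im[...,2])/(im.sum(2)/3+1)*2.5,0,1)   # soft brownness
E
python3 - <<'E'
from fit import *
import pickle
C=pickle.load(open('C0.pkl','rb')); t,s=C['top'],C['scene']
# corner: fence tops brightness
g={n:cv2.GaussianBlur(c['image'],(0,0),.6).astype(float).mean(2) for n,c in C.items()}
yy=np.linspace(-76,84,80)/1e3; xx=np.linspace(-34,26,40)/1e3
L=np.vstack([np.c_[-.034+0*yy,yy,.071+0*yy],np.c_[xx,.084+0*xx,.071+0*xx]])
L2=np.vstack([L]);
def cost(p):
    T=pose(*p); v=0
    for c,n,w in((t,'top',1),(s,'scene',.6)):
        q=proj(c,tf(T,L)).astype(np.float32); v-=w*cv2.remap(g[n],q[:,0].copy(),q[:,1].copy(),1).mean()
    return v
p0=atz(t,(194.6,215.1),.071); p1=atz(t,(240.4,202.1),.071); p2=atz(t,(190.4,196.8),.071)
d=p0-p1; a=np.arctan2(-d[0],d[1]); o=p0-R.from_rotvec([0,0,a]).apply([-.038,.088,0])
print('kp',o,a,np.linalg.norm(d),np.linalg.norm(p2-p0))
best=min((minimize(cost,[o[0]+dx,o[1]+dy,a+da],method='Nelder-Mead',options=dict(initial_simplex=np.array([o[0]+dx,o[1]+dy,a+da])+np.vstack([np.zeros(3),np.diag([.004,.004,.03])]))) for dx in(-.003,0,.003) for dy in (-.003,0,.003) for da in(0,)),key=lambda r:r.fun)
print('corner',best.x,best.fun); pc=best.x
print('kp proj',np.round(proj(t,tf(pose(*pc),[[-.038,.088,.071],[-.034,-.078,.071],[.028,.084,.071]])),1))
print('home net', [atz(c,d['location'],.025).round(3) for n,c in C.items() for d in []])
# board5 / cutter
sl=np.radians(35); B=np.eye(4); B[:3,:3]=R.from_rotvec([-sl,0,0]).as_matrix(); B[:3,3]=[0,.001*np.cos(sl),.085-.001*np.sin(sl)]
bb=tf(B,box(-.03,.03,-.08,.08,0,.01)); roof=box(-.08,.08,-.095,-.008,.181,.193)
wt=(335,165,47,45); ws=(150,115,64,60)
mt,ms=brown(t,wt),brown(s,ws)
def cost5(p):
    T=pose(*p)
    return ((cover(t,[tf(T,bb)],wt,[tf(T,roof)])-mt)**2).sum()+((cover(s,[tf(T,bb)],ws,[tf(T,roof)])-ms)**2).sum()
o=atz(t,(365,189),.095); 
best=min((minimize(cost5,[o[0]+dx,o[1]+dy,a0],method='Nelder-Mead',options=dict(initial_simplex=np.array([o[0]+dx,o[1]+dy,a0])+np.vstack([np.zeros(3),np.diag([.008,.008,.06])]))) for dx in(0,.01) for dy in (-.01,.01) for a0 in(0,-.08,.08)),key=lambda r:r.fun)
print('cutter',best.x,best.fun,mt.max(),ms.max())
# pile top board
q=np.array([atz(t,u,.065) for u in np.array([[62,122],[330,42],[358,133],[92,235]])/6+[185-.42,170-.42]])
print('b4', ((q.mean(0)-[*pc[:2],0])@R.from_rotvec([0,0,pc[2]]).as_matrix()).round(4), np.linalg.norm(q-np.roll(q,-1,0),axis=1).round(3))
for nm,px in(('carton',(236,136)),('tape',(286,136)),('spray',(144,225))): print(nm,atz(t,px,0).round(3))
rp=atz(t,(380,184),.181); print('roof net',rp, tf(pose(*best.x),[0,-.008,.181]))
E
```

```text
kp [0.52557995 0.22924876 0.071     ] 0.30392804808811813 0.16142269202961612 0.06469081837461813
corner [0.52343088 0.2337896  0.29605505] -236.49286783854166
kp proj [[193.1 215.5]
 [240.  201.4]
 [189.6 196.6]]
home net []
cutter [ 0.57023762 -0.29210169 -0.01485094] 162.16317974635058 1.0 1.0
b4 [ 0.018  -0.0195  0.065 ] [0.161 0.056 0.162 0.068]
carton [0.766 0.175 0.   ]
tape [ 0.771 -0.01   0.   ]
spray [0.429 0.492 0.   ]
roof net [ 0.56601844 -0.29458242  0.181     ] [ 0.57011882 -0.30010081  0.181     ]
```

```bash
python3 - <<'E'
from fit import *
import pickle
C=pickle.load(open('C0.pkl','rb'))
S6=6
def crop(n,x,y,w,h,Ls):
    a=cv2.resize(C[n]['image'][y:y+h,x:x+w],(w*6,h*6),interpolation=cv2.INTER_CUBIC)
    for P,col in Ls:
        q=((proj(C[n],P)-[x,y]+.5)*6-.5)
        cv2.polylines(a,[np.round(q*16).astype(np.int32)],True,col,1,cv2.LINE_AA,4)
    return a
Tc=pose(.5234,.2338,.296); Tk=pose(.5702,-.2921,-.0149)
z=.071
F=[[-.038,-.078,z],[-.038,.088,z],[.028,.088,z],[.028,.08,z],[-.03,.08,z],[-.03,-.078,z]]
F2=[[-.03,-.078,.025],[-.03,.08,.025],[.028,.08,.025],[.028,-.078,.025]]
b4=[[.018+i*.03,-.0195+j*.08,.065] for i,j in((1,1),(1,-1),(-1,-1),(-1,1))]
sl=np.radians(35);B=np.eye(4); B[:3,:3]=R.from_rotvec([-sl,0,0]).as_matrix(); B[:3,3]=[0,.001*np.cos(sl),.085-.001*np.sin(sl)]
top=tf(Tk,tf(B,[[i*.03,j*.08,.01] for i,j in((1,1),(1,-1),(-1,-1),(-1,1))]))
roof=tf(Tk,[[.08,-.008,.193],[-.08,-.008,.193],[-.08,-.008,.181],[.08,-.008,.181]])
c=[(tf(Tc,F),(0,0,255)),(tf(Tc,F2),(0,255,255)),(tf(Tc,b4),(255,255,0))]; k=[(top,(0,0,255)),(roof,(0,255,0))]
save(np.vstack([np.hstack([crop('top',185,170,64,48,c),crop('scene',262,200,64,48,c)]),np.hstack([crop('top',335,165,64,48,k),crop('scene',150,115,64,48,k)])]),'d.png')
E
```

```text
(no output)
```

View pics/d.png

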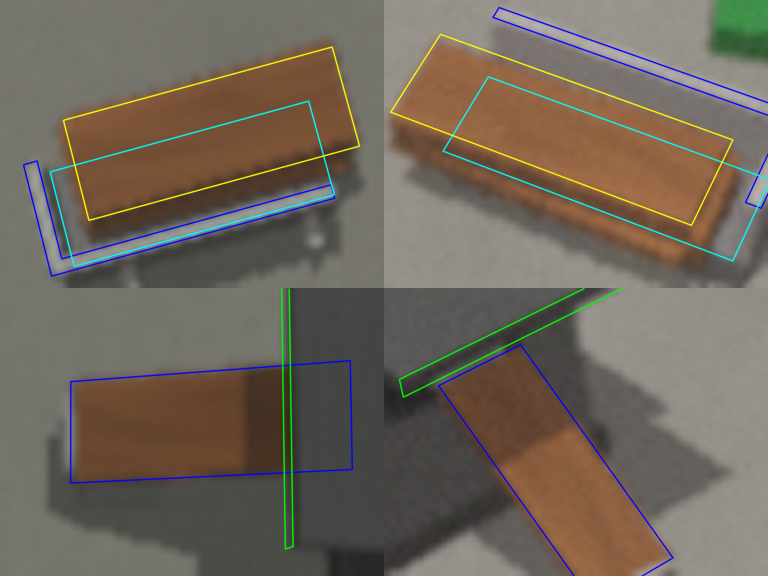

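Both fits line up. The corner outline sits about 3 mm too far in +y, so I'll use (0.5245, 0.231, 0.298). The cutter is at (0.570, -0.292, yaw -0.015). Next comes a planner helper and the move to the chute.

```bash
cat > plan.py <<'E'
from fit import *
import sys,json
CORN=[.5245,.231,.298]; CUT=[.5702,-.2921,-.0149]
def M(p,Rm): T=np.eye(4); T[:3,:3]=Rm; T[:3,3]=p; return T
def tool(yang,z=(0,0,-1)):   # tool y along horizontal angle, tool z given
    y=np.array([np.cos(yang),np.sin(yang),0]); z=np.array(z,float); x=np.cross(y,z); x/=np.linalg.norm(x); return np.c_[x,np.cross(z,x),z]
def now(): s=read_state(); return M(s['tool_pos'],R.from_rotvec(s['tcp_rot']).as_matrix())
def rows(T,wps,dp=.045,dr=5.8):
    tr,ro=[],[]
    for W in wps:
        dv=T[:3,:3].T@(W[:3,3]-T[:3,3]); rv=R.from_matrix(T[:3,:3].T@W[:3,:3]).as_rotvec()
        n=max(1,int(np.ceil(max(np.linalg.norm(dv)/dp,np.degrees(np.linalg.norm(rv))/dr)-.02)))
        T0=T.copy()
        for i in range(n):
            G=M(T0[:3,3]+(W[:3,3]-T0[:3,3])*(i+1)/n, T0[:3,:3]@R.from_rotvec(rv*(i+1)/n).as_matrix())
            d=np.round(T[:3,:3].T@(G[:3,3]-T[:3,3])/.05,3); r=np.round(np.degrees(R.from_matrix(T[:3,:3].T@G[:3,:3]).as_rotvec())/6,3)
            tr.append(d.tolist()); ro.append(r.tolist())
            T=M(T[:3,3]+T[:3,:3]@(d*.05),T[:3,:3]@R.from_rotvec(np.radians(r*6)).as_matrix())
        print('wp after',len(tr))
    for i in range(0,len(tr),12): print(json.dumps(tr[i:i+12]),'\n  ',json.dumps(ro[i:i+12]))
def cut(p): return tf(pose(*CUT),p)
def cor(p): return tf(pose(*CORN),p)
def vc(T): return pose(*T)[:3,:3]
sl=np.radians(35); N=np.array([0,np.sin(sl),np.cos(sl)]); Dn=np.array([0,np.cos(sl),-np.sin(sl)])
E
python3 - <<'E'
from plan import *
Rg=tool(CUT[2],-(vc(CUT)@N))
g=lambda s,h: M(cut([0,0,.085]+s*Dn+h*N),Rg)
T=now(); up=M([.40,.45,.36],tool(1.0))
rows(T,[M(T[:3,3]+[0,0,.09],T[:3,:3]),M([.55,-.05,.33],tool(CUT[2])),g(16,0) if 0 else g(.016,.10)])
print(g(.016,-.008)[:3,3])
E
```

```text
wp after 2
wp after 18
wp after 25
[[0.0, -0.0, -0.9], [0.0, -0.0, -0.9], [-0.647, -0.602, -0.011], [-0.687, -0.554, -0.011], [-0.725, -0.504, -0.011], [-0.76, -0.452, -0.011], [-0.789, -0.396, -0.011], [-0.816, -0.339, -0.011], [-0.837, -0.281, -0.01], [-0.855, -0.22, -0.011], [-0.869, -0.159, -0.011], [-0.878, -0.097, -0.011]] 
   [[0.0, 0.0, 0.0], [0.0, 0.0, 0.0], [-0.0, -0.0, 0.679], [-0.0, -0.0, 0.678], [-0.0, -0.0, 0.679], [-0.0, -0.0, 0.678], [-0.0, -0.0, 0.679], [-0.0, -0.0, 0.678], [-0.0, -0.0, 0.679], [-0.0, -0.0, 0.678], [-0.0, -0.0, 0.679], [-0.0, -0.0, 0.678]]
[[-0.883, -0.034, -0.011], [-0.883, 0.028, -0.011], [-0.878, 0.091, -0.011], [-0.87, 0.153, -0.011], [-0.857, 0.214, -0.011], [-0.839, 0.275, -0.011], [-0.49, 0.068, 0.492], [-0.444, 0.068, 0.533], [-0.397, 0.068, 0.57], [-0.345, 0.068, 0.602], [-0.292, 0.068, 0.63], [-0.236, 0.068, 0.653]] 
   [[-0.0, -0.0, 0.679], [-0.0, -0.0, 0.678], [-0.0, -0.0, 0.679], [-0.0, -0.0, 0.678], [-0.0, -0.0, 0.679], [-0.0, -0.0, 0.679], [-0.0, -0.833, -0.0], [-0.0, -0.834, -0.0], [-0.0, -0.833, -0.0], [-0.0, -0.833, -0.0], [-0.0, -0.834, -0.0], [-0.0, -0.833, -0.0]]
[[-0.177, 0.068, 0.671]] 
   [[-0.001, -0.833, -0.0]]
[ 0.57032691 -0.28358312  0.06926956]
```

Emit:
apply_moves(fingers=[1,1,1,1,1,1,1,1,1,1,1,1], travel=[[0,0,-0.9],[0,0,-0.9],[-0.65,-0.6,-0.01],[-0.69,-0.55,-0.01],[-0.72,-0.5,-0.01],[-0.76,-0.45,-0.01],[-0.79,-0.4,-0.01],[-0.82,-0.34,-0.01],[-0.84,-0.28,-0.01],[-0.86,-0.22,-0.01],[-0.87,-0.16,-0.01],[-0.88,-0.1,-0.01]], rotation=[[0,0,0],[0,0,0],[0,0,0.68],[0,0,0.68],[0,0,0.68],[0,0,0.68],[0,0,0.68],[0,0,0.68],[0,0,0.68],[0,0,0.68],[0,0,0.68],[0,0,0.68]])

```text
time: 3.1
tool_pos: [0.4542, 0.1947, 0.3266]
tcp_rot: [1.726, 2.624, 0.001]
wrist_force: [0.5, 0.2, -0.1]
width: 0.998
grip_force: 0.0
```

Emit:
apply_moves(fingers=[1,1,1,1,1,1], travel=[[-0.88,-0.03,-0.01],[-0.88,0.03,-0.01],[-0.88,0.09,-0.01],[-0.87,0.15,-0.01],[-0.86,0.21,-0.01],[-0.84,0.28,-0.01]], rotation=[[0,0,0.68],[0,0,0.68],[0,0,0.68],[0,0,0.68],[0,0,0.68],[0,0,0.68]])

```text
time: 3.7
tool_pos: [0.5502, -0.0525, 0.3296]
tcp_rot: [2.244, 2.198, 0.001]
wrist_force: [0.9, 0.5, -0.3]
width: 0.997
grip_force: 0.0
```

```bash
cat > p1.py <<'E'
from plan import *
Rg=tool(CUT[2],-(vc(CUT)@N))
g=lambda s,h: M(cut([0,0,.085]+s*Dn+h*N),Rg)
E
python3 - <<'E'
from p1 import *
T=now(); print(T.round(3)); rows(T,[g(.016,.10)])
E
```

```text
[[ 0.021  1.     0.001  0.55 ]
 [ 1.    -0.021  0.    -0.052]
 [ 0.     0.001 -1.     0.33 ]
 [ 0.     0.     0.     1.   ]]
wp after 7
[[-0.482, 0.07, 0.491], [-0.437, 0.069, 0.531], [-0.39, 0.069, 0.568], [-0.339, 0.068, 0.599], [-0.285, 0.068, 0.627], [-0.229, 0.068, 0.648], [-0.172, 0.067, 0.667]] 
   [[-0.001, -0.833, -0.008], [-0.002, -0.834, -0.008], [-0.001, -0.833, -0.007], [-0.001, -0.833, -0.008], [-0.002, -0.834, -0.008], [-0.001, -0.833, -0.008], [-0.001, -0.833, -0.007]]
```

Emit:
apply_moves(fingers=[1,1,1,1,1,1,1,1], travel=[[-0.48,0.07,0.49],[-0.44,0.07,0.53],[-0.39,0.07,0.57],[-0.34,0.07,0.6],[-0.29,0.07,0.63],[-0.23,0.07,0.65],[-0.17,0.07,0.67],[0,0,0]], rotation=[[0,-0.83,-0.01],[0,-0.83,-0.01],[0,-0.83,-0.01],[0,-0.83,-0.01],[0,-0.83,-0.01],[0,-0.83,-0.01],[0,-0.83,-0.01],[0,0,0]])

```text
time: 4.5
tool_pos: [0.5679, -0.2197, 0.1507]
tcp_rot: [1.886, 1.874, -0.605]
wrist_force: [-1.1, 0.4, -0.6]
width: 0.999
grip_force: 0.0
```

```bash
python3 - <<'E'
from p1 import *
T=now(); rows(T,[g(.016,.02),g(.016,-.008)],dp=.03)
c=read_camera('scene');t=read_camera('top')
a=cv2.resize(c['image'][80:180,120:240],(480,400),interpolation=cv2.INTER_CUBIC);b=cv2.resize(t['image'][140:240,310:390],(320,400),interpolation=cv2.INTER_CUBIC)
save(np.hstack([a,b]),'e.png')
E
```

```text
wp after 3
wp after 4
[[-0.039, 0.027, 0.502], [-0.038, 0.025, 0.502], [-0.038, 0.024, 0.502], [-0.0, -0.0, 0.56]] 
   [[-0.027, -0.01, 0.035], [-0.026, -0.01, 0.035], [-0.027, -0.01, 0.035], [-0.0, -0.0, -0.0]]
```

View pics/e.png

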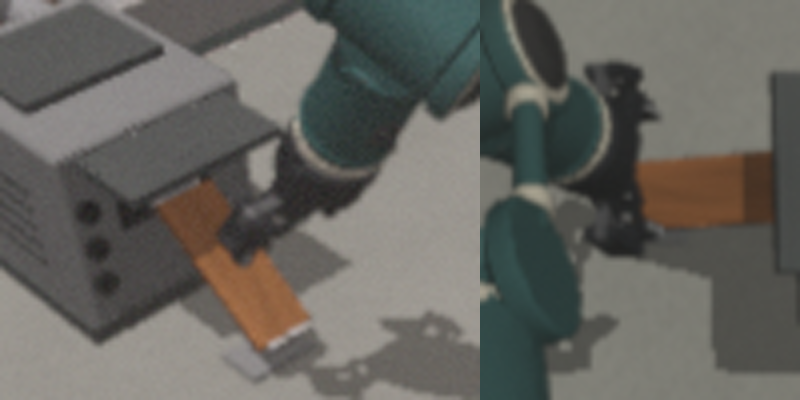

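The gripper straddles the board, with its finger at about (245,250) in the left crop, and is clear of the roof. I'll descend and close.

Emit:
apply_moves(fingers=[1,1,1,1,1,1], travel=[[-0.04,0.03,0.5],[-0.04,0.03,0.5],[-0.04,0.02,0.5],[0,0,0.28],[0,0,0.28],[0,0,0]], rotation=[[-0.03,-0.01,0.04],[-0.03,-0.01,0.04],[-0.03,-0.01,0.04],[0,0,0],[0,0,0],[0,0,0]])

```text
time: 5.2
tool_pos: [0.5751, -0.2845, 0.0756]
tcp_rot: [1.889, 1.851, -0.583]
wrist_force: [-0.3, 0.1, 0.0]
width: 0.996
grip_force: 0.0
```

Emit:
apply_moves(fingers=[0.6,0.4,0.3,0.3,0.3,0.3,0.3,0.3], newtons=60, travel=[[0,0,0],[0,0,0],[0,0,0],[0,0,0],[0,0,0],[0,0,0],[0,0,0],[0,0,0]], rotation=[[0,0,0],[0,0,0],[0,0,0],[0,0,0],[0,0,0],[0,0,0],[0,0,0],[0,0,0]])

```text
time: 6.0
tool_pos: [0.5765, -0.2835, 0.0775]
tcp_rot: [1.886, 1.85, -0.581]
wrist_force: [-1.6, 5.1, 6.3]
width: 0.676
grip_force: 63.8
```

```bash
python3 - <<'E'
from p1 import *
T=now(); d=g(.016,-.008); print((d[:3,:3].T@(T[:3,3]-d[:3,3])).round(4))
E
```

```text
[-0.0046  0.0062 -0.0069]
```

The grip came out about 7 mm shallower than planned because the rows fell short. I'll open, go 6 mm deeper and close again.

Emit:
apply_moves(fingers=[1,1,1,1,1,1], travel=[[0,0,0],[0,0,0],[0.03,-0.04,0.04],[0.02,-0.04,0.04],[0,0,0.04],[0,0,0]], rotation=[[0,0,0],[0,0,0],[0,0,0],[0,0,0],[0,0,0],[0,0,0]])

```text
time: 6.6
tool_pos: [0.571, -0.2854, 0.0688]
tcp_rot: [1.888, 1.852, -0.584]
wrist_force: [0.3, -0.8, -0.2]
width: 0.995
grip_force: 0.0
```

```bash
python3 - <<'E'
from p1 import *
T=now(); d=g(.016,-.008); print((d[:3,:3].T@(T[:3,3]-d[:3,3])).round(4), R.from_matrix(d[:3,:3].T@T[:3,:3]).as_rotvec().round(3))
s=read_state(); print(s['width'],s['wrist_force'],s['q'].round(3))
E
```

```text
[-0.0012  0.0007  0.0014] [-0.009 -0.     0.007]
0.9954203985425275 [ 0.32735056 -0.8364674  -0.1755508 ] [-0.192  0.32   1.995 -0.818  0.882  0.381]
```

Emit:
apply_moves(fingers=[0.6,0.4,0.3,0.3,0.3,0.3,0.3,0.3], newtons=60, travel=[[0,0,0],[0,0,0],[0,0,0],[0,0,0],[0,0,0],[0,0,0],[0,0,0],[0,0,0]], rotation=[[0,0,0],[0,0,0],[0,0,0],[0,0,0],[0,0,0],[0,0,0],[0,0,0],[0,0,0]])

```text
time: 7.4
tool_pos: [0.5723, -0.2852, 0.0702]
tcp_rot: [1.887, 1.85, -0.581]
wrist_force: [0.9, 3.3, 4.6]
width: 0.685
grip_force: 64.9
```

```bash
python3 - <<'E'
from p1 import *
T=now(); d=g(.016,-.008); print((d[:3,:3].T@(T[:3,3]-d[:3,3])).round(4))
rows(T,[M(T[:3,3]+.03*(vc(CUT)@N),T[:3,:3]),M(T[:3,3]+.03*(vc(CUT)@N)+vc(CUT)@[0,.15,.03],T[:3,:3])],dp=.015)
E
```

```text
[-0.0018  0.002   0.0002]
wp after 2
wp after 13
[[-0.0, 0.003, -0.3], [-0.001, 0.004, -0.3], [0.192, 0.001, -0.201], [0.192, 0.001, -0.202], [0.192, 0.0, -0.201], [0.192, 0.001, -0.201], [0.192, 0.001, -0.201], [0.192, 0.001, -0.202], [0.192, 0.0, -0.201], [0.192, 0.001, -0.201], [0.192, 0.001, -0.202], [0.192, 0.001, -0.201]] 
   [[0.0, 0.0, 0.0], [0.0, 0.0, 0.0], [0.0, 0.0, 0.0], [0.0, 0.0, 0.0], [0.0, 0.0, 0.0], [0.0, 0.0, 0.0], [0.0, 0.0, 0.0], [0.0, 0.0, 0.0], [0.0, 0.0, 0.0], [0.0, 0.0, 0.0], [0.0, 0.0, 0.0], [0.0, 0.0, 0.0]]
[[0.192, 0.001, -0.201]] 
   [[0.0, 0.0, 0.0]]
```

Emit:
apply_moves(fingers=[0.3,0.3,0.3,0.3,0.3,0.3,0.3,0.3,0.3,0.3,0.3,0.3], travel=[[0,0,-0.1],[0,0,-0.15],[0,0,-0.2],[0.25,0,-0.17],[0.25,0,-0.17],[0.25,0,-0.17],[0.33,0,-0.23],[0.33,0,-0.23],[0.33,0,-0.23],[0.33,0,-0.23],[0.33,0,-0.23],[0.33,0,-0.23]], rotation=[[0,0,0],[0,0,0],[0,0,0],[0,0,0],[0,0,0],[0,0,0],[0,0,0],[0,0,0],[0,0,0],[0,0,0],[0,0,0],[0,0,0]])

```text
time: 8.6
tool_pos: [0.5736, -0.1042, 0.0864]
tcp_rot: [1.886, 1.853, -0.583]
wrist_force: [-0.2, -0.3, -1.3]
width: 0.684
grip_force: 64.6
```

```bash
python3 - <<'E'
from p1 import *
T=now(); print(T[:3,3])
Rl=tool(CUT[2]); Rc=tool(CORN[2])
rows(T,[M([.57,-.08,.22],T[:3,:3]),M([.555,0.03,.25],Rl)],dp=.03,dr=5)
c=read_camera('scene');t=read_camera('top')
a=cv2.resize(c['image'][80:180,120:240],(480,400),interpolation=cv2.INTER_CUBIC);b=cv2.resize(t['image'][140:240,290:370],(320,400),interpolation=cv2.INTER_CUBIC)
save(np.hstack([a,b]),'f.png')
E
```

```text
[ 0.57357087 -0.10417251  0.08636699]
wp after 5
wp after 12
[[-0.228, -0.009, -0.493], [-0.228, -0.01, -0.493], [-0.228, -0.009, -0.494], [-0.228, -0.009, -0.493], [-0.228, -0.01, -0.493], [0.207, -0.046, -0.251], [0.229, -0.047, -0.231], [0.248, -0.047, -0.211], [0.265, -0.047, -0.188], [0.281, -0.047, -0.164], [0.294, -0.047, -0.139], [0.305, -0.048, -0.113]] 
   [[0.0, 0.0, 0.0], [0.0, 0.0, 0.0], [0.0, 0.0, 0.0], [0.0, 0.0, 0.0], [0.0, 0.0, 0.0], [0.016, 0.834, -0.004], [0.016, 0.834, -0.004], [0.016, 0.834, -0.004], [0.016, 0.834, -0.005], [0.016, 0.834, -0.004], [0.016, 0.834, -0.004], [0.016, 0.834, -0.004]]
```

View pics/f.png

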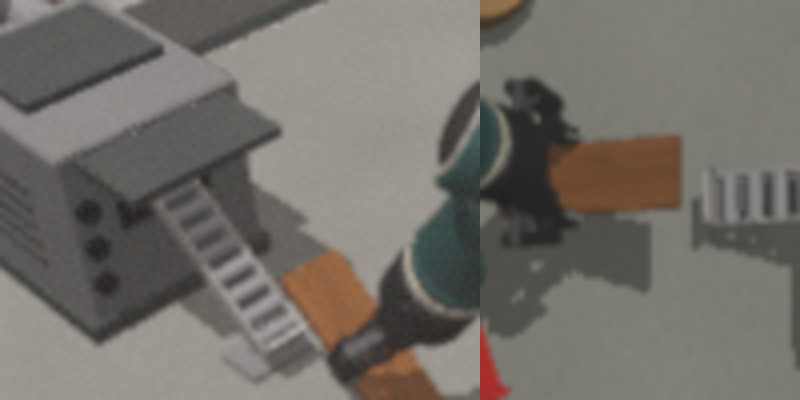

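The board is out of the chute and held by the fingers at about (360,350) in the left crop. I'll raise and level it next.

Emit:
apply_moves(fingers=[0.3,0.3,0.3,0.3,0.3,0.3,0.3,0.3,0.3,0.3,0.3,0.3], travel=[[-0.23,-0.01,-0.49],[-0.23,-0.01,-0.49],[-0.23,-0.01,-0.49],[-0.23,-0.01,-0.49],[-0.23,-0.01,-0.49],[0.21,-0.05,-0.25],[0.23,-0.05,-0.23],[0.25,-0.05,-0.21],[0.26,-0.05,-0.19],[0.28,-0.05,-0.16],[0.29,-0.05,-0.14],[0.3,-0.05,-0.11]], rotation=[[0,0,0],[0,0,0],[0,0,0],[0,0,0],[0,0,0],[0.02,0.83,0],[0.02,0.83,0],[0.02,0.83,0],[0.02,0.83,0],[0.02,0.83,0],[0.02,0.83,0],[0.02,0.83,0]])

```text
time: 9.9
tool_pos: [0.554, 0.0273, 0.2499]
tcp_rot: [-2.242, -2.199, 0.002]
wrist_force: [-0.7, -1.0, -1.6]
width: 0.684
grip_force: 64.7
```

```bash
python3 - <<'E'
from p1 import *
T=now(); print(T.round(3))
Rc=tool(CORN[2])
# board centre sits 16 mm behind TCP along tool -x; target board centre corner (.024,-.016)
p=lambda z: M(np.r_[cor([.024,-.016+.016,0])[:2],z],Rc)
rows(T,[p(.18)],dp=.035,dr=5); print(p(.067)[:3,3])
E
```

```text
[[ 0.019  1.    -0.001  0.554]
 [ 1.    -0.019 -0.     0.027]
 [-0.    -0.001 -1.     0.25 ]
 [ 0.     0.     0.     1.   ]]
wp after 7
[[0.602, -0.03, 0.2], [0.602, -0.003, 0.2], [0.602, 0.025, 0.199], [0.6, 0.051, 0.2], [0.597, 0.079, 0.2], [0.593, 0.106, 0.2], [0.588, 0.132, 0.2]] 
   [[-0.002, -0.0, -0.433], [-0.002, -0.0, -0.432], [-0.002, -0.001, -0.433], [-0.001, 0.0, -0.432], [-0.002, -0.0, -0.433], [-0.002, -0.0, -0.433], [-0.002, -0.001, -0.432]]
[0.54744221 0.23804661 0.067     ]
```

Emit:
apply_moves(fingers=[0.3,0.3,0.3,0.3,0.3,0.3,0.3,0.3], travel=[[0.6,-0.03,0.2],[0.6,0,0.2],[0.6,0.03,0.2],[0.6,0.05,0.2],[0.6,0.08,0.2],[0.59,0.11,0.2],[0.59,0.13,0.2],[0,0,0]], rotation=[[0,0,-0.43],[0,0,-0.43],[0,0,-0.43],[0,0,-0.43],[0,0,-0.43],[0,0,-0.43],[0,0,-0.43],[0,0,0]])

```text
time: 10.7
tool_pos: [0.5465, 0.2396, 0.1766]
tcp_rot: [-1.864, -2.527, 0.009]
wrist_force: [-0.3, -0.3, -0.6]
width: 0.686
grip_force: 64.6
```

```bash
python3 - <<'E'
from p1 import *
T=now(); print(T[:3,3].round(4))
Rc=tool(CORN[2])
p=lambda z: M(np.r_[cor([.024,0,0])[:2],z],Rc)
rows(T,[p(.085)],dp=.02,dr=5)
c=read_camera('scene');t=read_camera('top')
a=cv2.resize(c['image'][160:260,230:350],(480,400),interpolation=cv2.INTER_CUBIC);b=cv2.resize(t['image'][140:240,170:250],(320,400),interpolation=cv2.INTER_CUBIC)
save(np.hstack([a,b]),'g.png')
E
```

```text
[0.5465 0.2396 0.1766]
wp after 5
[[-0.006, 0.004, 0.366], [-0.007, 0.003, 0.367], [-0.006, 0.003, 0.366], [-0.007, 0.003, 0.367], [-0.007, 0.002, 0.366]] 
   [[-0.011, 0.004, 0.004], [-0.012, 0.004, 0.003], [-0.011, 0.003, 0.004], [-0.012, 0.004, 0.003], [-0.011, 0.004, 0.004]]
```

View pics/g.png

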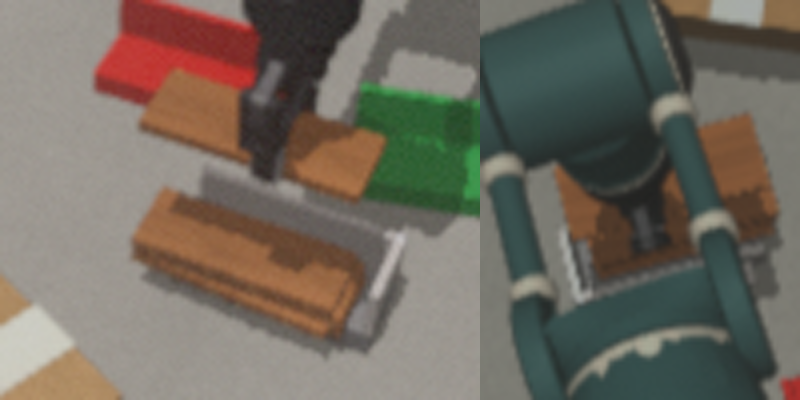

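Board 5 is level above the pile, with the fence seen at about (390,260) in the left crop. I'll lower it gently.

Emit:
apply_moves(fingers=[0.3,0.3,0.3,0.3,0.3,0.3], travel=[[0,0,0.37],[-0.01,0,0.37],[-0.01,0,0.37],[-0.01,0,0.37],[-0.01,0,0.36],[0,0,0]], rotation=[[-0.01,0,0],[-0.01,0,0],[-0.01,0,0],[-0.01,0,0],[-0.01,0,0],[0,0,0]])

```text
time: 11.4
tool_pos: [0.5472, 0.2325, 0.0845]
tcp_rot: [1.871, 2.521, -0.006]
wrist_force: [0.3, 0.8, -1.7]
width: 0.683
grip_force: 64.6
```

Emit:
apply_moves(fingers=[0.3,0.3,0.3,0.3,0.3,0.3], travel=[[0,0,0.08],[0,0,0.08],[0,0,0.08],[0,0,0.06],[0,0,0.06],[0,0,0]], rotation=[[0,0,0],[0,0,0],[0,0,0],[0,0,0],[0,0,0],[0,0,0]])

```text
time: 12.0
tool_pos: [0.5491, 0.2347, 0.0686]
tcp_rot: [1.868, 2.521, 0.001]
wrist_force: [0.3, -0.3, 0.3]
width: 0.687
grip_force: 64.6
```

Emit:
apply_moves(fingers=[0.3,0.3,0.3,0.3], travel=[[0,0,0.04],[0,0,0.04],[0,0,0.04],[0,0,0]], rotation=[[0,0,0],[0,0,0],[0,0,0],[0,0,0]])

```text
time: 12.4
tool_pos: [0.5492, 0.2346, 0.0626]
tcp_rot: [1.868, 2.521, 0.001]
wrist_force: [0.1, -0.1, -1.0]
width: 0.68
grip_force: 64.6
```

Emit:
apply_moves(fingers=[0.3,0.3,0.3], travel=[[0,0,0.03],[0,0,0.03],[0,0,0]], rotation=[[0,0,0],[0,0,0],[0,0,0]])

```text
time: 12.7
tool_pos: [0.5496, 0.2348, 0.0606]
tcp_rot: [1.868, 2.521, 0.002]
wrist_force: [-2.2, 0.2, 3.1]
width: 0.681
grip_force: 66.5
```

Emit:
apply_moves(fingers=[0.3,0.3,0.3,0.3], travel=[[0,0,0.03],[0,0,0.03],[0,0,0],[0,0,0]], rotation=[[0,0,0],[0,0,0],[0,0,0],[0,0,0]])

```text
time: 13.1
tool_pos: [0.5497, 0.2348, 0.0604]
tcp_rot: [1.868, 2.521, 0.002]
wrist_force: [-7.2, -2.6, 19.6]
width: 0.681
grip_force: 73.3
```

```bash
python3 - <<'E'
from p1 import *
c=read_camera('scene');t=read_camera('top')
a=cv2.resize(c['image'][170:250,240:340],(800,600)[:1]+(600,),interpolation=cv2.INTER_CUBIC)
save(a,'i.png')
E
```

```text
(no output)
```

View pics/i.png

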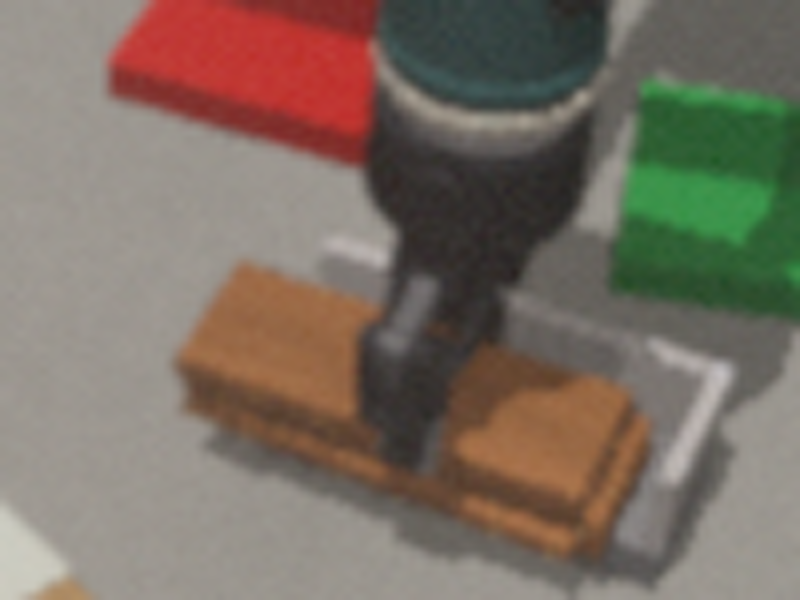

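Board 5 lies seated on the pile, with the fingers at about (410,400). I'll release it and lift straight up.

Emit:
apply_moves(fingers=[0.3,0.3,0.85,0.85,0.85,0.85,0.85,0.85,0.85,0.85,0.85,0.85], travel=[[0,0,-0.04],[0,0,0],[0,0,0],[0,0,0],[0,0,0],[0,0,0],[0,0,-0.2],[0,0,-0.4],[0,0,-0.5],[0,0,-0.5],[0,0,-0.5],[0,0,0]], rotation=[[0,0,0],[0,0,0],[0,0,0],[0,0,0],[0,0,0],[0,0,0],[0,0,0],[0,0,0],[0,0,0],[0,0,0],[0,0,0],[0,0,0]])

```text
time: 14.4
tool_pos: [0.5522, 0.236, 0.1694]
tcp_rot: [1.865, 2.517, 0.014]
wrist_force: [0.8, 0.8, 0.5]
width: 0.853
grip_force: 0.0
```

```bash
python3 - <<'E'
from p1 import *
T=now(); print(T[:3,3].round(4))
Rs=tool(CORN[2]+np.pi/2); Re=tool(CORN[2])
# side push: fingers open, at corner x=.085 -> then down
p=lambda x,y,z,Rm: M(np.r_[cor([x,y,0])[:2],z],Rm)
rows(T,[p(.08,-.005,.15,Rs),p(.08,-.005,.03,Rs)],dp=.03,dr=5.8)
print('side -x in tool', Rs.T@(vc(CORN)@[-1,0,0]).round(3))
E
```

```text
[0.5522 0.236  0.1694]
wp after 16
wp after 20
[[-0.002, 0.065, 0.025], [-0.008, 0.064, 0.025], [-0.015, 0.063, 0.025], [-0.02, 0.062, 0.025], [-0.027, 0.059, 0.025], [-0.033, 0.056, 0.025], [-0.037, 0.053, 0.025], [-0.043, 0.049, 0.025], [-0.047, 0.044, 0.024], [-0.052, 0.04, 0.025], [-0.055, 0.034, 0.025], [-0.059, 0.029, 0.024]] 
   [[0.005, 0.007, -0.939], [0.005, 0.006, -0.939], [0.004, 0.007, -0.939], [0.005, 0.007, -0.939], [0.005, 0.007, -0.939], [0.005, 0.006, -0.939], [0.005, 0.007, -0.939], [0.004, 0.007, -0.939], [0.005, 0.007, -0.939], [0.005, 0.006, -0.939], [0.005, 0.007, -0.939], [0.005, 0.007, -0.939]]
[[-0.06, 0.023, 0.025], [-0.063, 0.017, 0.024], [-0.064, 0.01, 0.025], [-0.065, 0.005, 0.024], [-0.0, -0.0, 0.6], [-0.0, -0.0, 0.6], [-0.0, -0.0, 0.6], [-0.001, -0.0, 0.6]] 
   [[0.005, 0.006, -0.939], [0.004, 0.007, -0.939], [0.005, 0.007, -0.939], [0.005, 0.007, -0.939], [-0.0, -0.0, 0.0], [-0.0, -0.0, 0.0], [-0.0, -0.0, 0.0], [-0.0, -0.0, 0.0]]
side -x in tool [ 1.00018592e+00 -3.51981447e-04  0.00000000e+00]
```

Emit:
apply_moves(fingers=[0.85,0.85,0.85,0.85,0.85,0.85,0.85,0.85,0.85,0.85,0.85,0.85], travel=[[0,0.07,0.02],[-0.01,0.06,0.02],[-0.02,0.06,0.02],[-0.02,0.06,0.02],[-0.03,0.06,0.02],[-0.03,0.06,0.02],[-0.04,0.05,0.02],[-0.04,0.05,0.02],[-0.05,0.04,0.02],[-0.05,0.04,0.02],[-0.06,0.03,0.02],[-0.06,0.03,0.02]], rotation=[[0,0.01,-0.94],[0,0.01,-0.94],[0,0.01,-0.94],[0,0.01,-0.94],[0,0.01,-0.94],[0,0.01,-0.94],[0,0.01,-0.94],[0,0.01,-0.94],[0,0.01,-0.94],[0,0.01,-0.94],[0,0.01,-0.94],[0,0.01,-0.94]])

```text
time: 15.6
tool_pos: [0.5865, 0.2442, 0.1511]
tcp_rot: [-0.141, -3.132, -0.008]
wrist_force: [-0.2, 0.4, 0.4]
width: 0.852
grip_force: 0.0
```

Emit:
apply_moves(fingers=[0.85,0.85,0.85,0.85,0.85], travel=[[-0.06,0.02,0.02],[-0.06,0.02,0.02],[-0.06,0.01,0.02],[-0.06,0,0.02],[0,0,0]], rotation=[[0,0.01,-0.94],[0,0.01,-0.94],[0,0.01,-0.94],[0,0.01,-0.94],[0,0,0]])

```text
time: 16.1
tool_pos: [0.5985, 0.2474, 0.1469]
tcp_rot: [0.468, -3.097, -0.01]
wrist_force: [-0.3, -0.8, -0.4]
width: 0.852
grip_force: 0.0
```

```bash
cat > st.py <<'E'
from p1 import *
Rs=tool(CORN[2]+np.pi/2); Re=tool(CORN[2])
p=lambda x,y,z,Rm: M(np.r_[cor([x,y,0])[:2],z],Rm)
def rep(Rm):
    T=now(); s=read_state(); print('corner pos',((T[:3,3]-[*CORN[:2],0])@vc(CORN)).round(4),'rot err',R.from_matrix(Rm.T@T[:3,:3]).as_rotvec().round(3),'F corner',(vc(CORN).T@s['wrist_force']).round(1),'w',round(float(s['width']),3)); return T
E
python3 - <<'E'
from st import *
T=rep(Rs); rows(T,[p(.084,-.005,.15,Rs),p(.084,-.005,.022,Rs)],dp=.03)
c=read_camera('scene');t=read_camera('top')
a=cv2.resize(c['image'][175:250,240:340],(400,300),interpolation=cv2.INTER_CUBIC);b=cv2.resize(t['image'][150:225,170:270],(400,300),interpolation=cv2.INTER_CUBIC)
save(np.hstack([a,b]),'j.png')
E
```

```text
corner pos [ 0.0756 -0.0061  0.1469] rot err [-0.008  0.009 -0.002] F corner [-0.5 -0.7 -0.4] w 0.852
wp after 1
wp after 6
[[-0.168, 0.022, -0.062], [0.0, -0.0, 0.512], [0.0, -0.0, 0.512], [0.0, -0.0, 0.512], [0.0, -0.0, 0.512], [0.0, -0.0, 0.512]] 
   [[0.076, -0.083, 0.018], [-0.0, 0.0, -0.0], [-0.0, 0.0, -0.0], [-0.0, 0.0, -0.0], [-0.0, 0.0, -0.0], [-0.0, 0.0, -0.0]]
```

View pics/j.png

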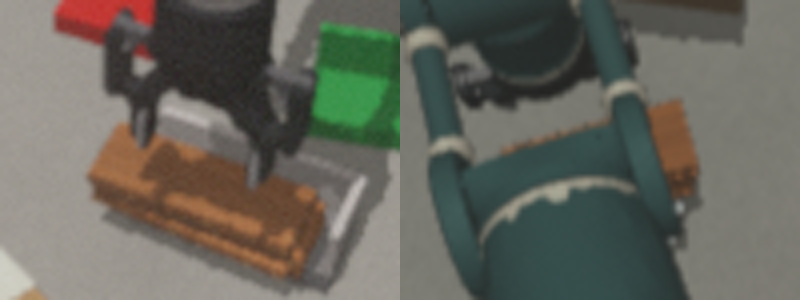

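The fingers are poised beyond the open side, with tips at about (145,140) and (258,180) in the left crop. I'll go down and push toward the long fence.

Emit:
apply_moves(fingers=[0.85,0.85,0.85,0.85,0.85,0.85,0.85], travel=[[-0.2,0.02,-0.06],[0,0,0.51],[0,0,0.51],[0,0,0.51],[0,0,0.51],[0,0,0.51],[0,0,0]], rotation=[[0.08,-0.08,0.02],[0,0,0],[0,0,0],[0,0,0],[0,0,0],[0,0,0],[0,0,0]])

```text
time: 16.9
tool_pos: [0.6052, 0.2505, 0.0192]
tcp_rot: [0.463, -3.101, 0.003]
wrist_force: [-0.3, -0.6, -0.4]
width: 0.85
grip_force: 0.0
```

```bash
python3 - <<'E'
from st import *
rep(Rs)
E
```

```text
corner pos [ 0.0828 -0.0051  0.0192] rot err [0.001 0.006 0.001] F corner [-0.4 -0.5 -0.4] w 0.85
```

Emit:
apply_moves(fingers=[0.85,0.85,0.85,0.85,0.85,0.85,0.85,0.85,0.85,0.85], travel=[[0.08,0,0],[0.08,0,0],[0.08,0,0],[0.08,0,0],[0.08,0,0],[0.08,0,0],[0.06,0,0],[0.06,0,0],[0.06,0,0],[0,0,0]], rotation=[[0,-0.06,0],[0,0,0],[0,0,0],[0,0,0],[0,0,0],[0,0,0],[0,0,0],[0,0,0],[0,0,0],[0,0,0]])

```text
time: 17.9
tool_pos: [0.5775, 0.2421, 0.0242]
tcp_rot: [-0.465, 3.097, 0.002]
wrist_force: [3.3, 0.9, 5.2]
width: 0.854
grip_force: 1.6
```

```bash
python3 - <<'E'
from st import *
rep(Rs)
E
```

```text
corner pos [ 0.0539 -0.005   0.0242] rot err [ 0.   -0.01  0.  ] F corner [ 3.4 -0.2  5.2] w 0.854
```

Emit:
apply_moves(fingers=[0.85,0.85,0.85,0.85,0.85], travel=[[0.05,0,0],[0.05,0,0],[0.05,0,0],[0.05,0,0],[0,0,0]], rotation=[[0,0.05,0],[0,0,0],[0,0,0],[0,0,0],[0,0,0]])

```text
time: 18.4
tool_pos: [0.5691, 0.239, 0.0242]
tcp_rot: [-0.465, 3.101, 0.0]
wrist_force: [6.2, 0.8, 3.8]
width: 0.85
grip_force: 3.0
```

```bash
python3 - <<'E'
from st import *
rep(Rs)
E
```

```text
corner pos [ 0.045  -0.0055  0.0242] rot err [ 0.001 -0.006  0.001] F corner [ 6.2 -1.1  3.8] w 0.85
```

Emit:
apply_moves(fingers=[0.85,0.85,0.85,0.85], travel=[[0.04,0,0],[0.04,0,0],[0.04,0,0],[0,0,0]], rotation=[[0,0.03,0],[0,0,0],[0,0,0],[0,0,0]])

```text
time: 18.8
tool_pos: [0.5659, 0.2379, 0.0247]
tcp_rot: [-0.463, 3.099, 0.001]
wrist_force: [13.2, 2.9, 0.1]
width: 0.849
grip_force: 0.7
```

```bash
python3 - <<'E'
from st import *
rep(Rs)
E
```

```text
corner pos [ 0.0416 -0.0056  0.0247] rot err [ 0.001 -0.008  0.001] F corner [13.4 -1.1  0.1] w 0.849
```

Emit:
apply_moves(fingers=[0.85,0.85,0.85,0.85,0.85,0.85,0.85,0.85,0.85,0.85,0.85], travel=[[0.04,0,0],[0.04,0,0],[0,0,0],[-0.2,0,0],[-0.4,0,0],[0,0,-0.5],[0,0,-0.6],[0,0,-0.6],[0,0,-0.6],[0,0,-0.5],[0,0,0]], rotation=[[0,0,0],[0,0,0],[0,0,0],[0,0,0],[0,0,0],[0,0,0],[0,0,0],[0,0,0],[0,0,0],[0,0,0],[0,0,0]])

```text
time: 19.9
tool_pos: [0.587, 0.2451, 0.1659]
tcp_rot: [-0.466, 3.106, -0.0]
wrist_force: [0.9, 0.7, 0.5]
width: 0.854
grip_force: 0.0
```

```bash
python3 - <<'E'
from st import *
T=rep(Rs); rows(T,[p(0,-.13,.16,Re),p(0,-.13,.028,Re)],dp=.03)
E
```

```text
corner pos [ 0.0638 -0.0049  0.1659] rot err [ 0.    -0.001  0.   ] F corner [1.1 0.4 0.5] w 0.854
wp after 16
wp after 21
[[0.08, -0.156, 0.007], [0.064, -0.164, 0.008], [0.048, -0.169, 0.007], [0.03, -0.173, 0.007], [0.014, -0.175, 0.008], [-0.003, -0.175, 0.007], [-0.021, -0.174, 0.007], [-0.037, -0.172, 0.008], [-0.054, -0.167, 0.007], [-0.071, -0.161, 0.008], [-0.085, -0.153, 0.007], [-0.101, -0.144, 0.007]] 
   [[0.0, 0.001, 0.937], [0.001, 0.0, 0.938], [0.0, 0.001, 0.937], [0.001, 0.0, 0.937], [-0.0, 0.001, 0.938], [0.0, 0.0, 0.937], [0.001, 0.001, 0.937], [0.0, 0.001, 0.938], [0.0, 0.0, 0.937], [0.001, 0.001, 0.937], [0.0, 0.0, 0.938], [0.001, 0.001, 0.937]]
[[-0.114, -0.134, 0.008], [-0.126, -0.122, 0.007], [-0.138, -0.108, 0.008], [-0.148, -0.095, 0.007], [0.0, -0.0, 0.528], [0.0, -0.0, 0.528], [0.0, -0.0, 0.528], [0.0, -0.0, 0.528], [0.0, -0.0, 0.528]] 
   [[0.0, 0.0, 0.937], [0.0, 0.001, 0.938], [0.001, 0.0, 0.937], [0.0, 0.001, 0.937], [0.0, 0.0, 0.0], [0.0, 0.0, 0.0], [0.0, 0.0, 0.0], [0.0, 0.0, 0.0], [0.0, 0.0, 0.0]]
```

Emit:
apply_moves(fingers=[0.6,0.4,0.3,0.3,0.3,0.3,0.3,0.3,0.3,0.3,0.3,0.3], travel=[[0.08,-0.16,0],[0.06,-0.16,0],[0.05,-0.17,0],[0.03,-0.17,0],[0.01,-0.18,0],[0,-0.18,0],[-0.02,-0.17,0],[-0.04,-0.17,0],[-0.05,-0.17,0],[-0.07,-0.16,0],[-0.09,-0.15,0],[-0.1,-0.14,0]], rotation=[[0,0,0.94],[0,0,0.94],[0,0,0.94],[0,0,0.94],[0,0,0.94],[0,0,0.94],[0,0,0.94],[0,0,0.94],[0,0,0.94],[0,0,0.94],[0,0,0.94],[0,0,0.94]])

```text
time: 21.1
tool_pos: [0.5655, 0.1402, 0.1598]
tcp_rot: [-1.346, -2.831, 0.009]
wrist_force: [-0.2, 1.0, 0.9]
width: 0.301
grip_force: 0.0
```

Emit:
apply_moves(fingers=[0.3,0.3,0.3,0.3,0.3], travel=[[-0.11,-0.13,0],[-0.13,-0.12,0],[-0.14,-0.11,0],[-0.15,-0.1,0],[0,0,0]], rotation=[[0,0,0.94],[0,0,0.94],[0,0,0.94],[0,0,0.94],[0,0,0]])

```text
time: 21.6
tool_pos: [0.5594, 0.1052, 0.1602]
tcp_rot: [-1.871, -2.517, 0.01]
wrist_force: [0.0, -0.4, 0.0]
width: 0.298
grip_force: 0.0
```

```bash
python3 - <<'E'
from st import *
T=rep(Re); rows(T,[p(0,-.13,.1,Re),p(0,-.13,.026,Re)],dp=.03)
E
```

```text
corner pos [-0.0036 -0.1305  0.1602] rot err [0.008 0.    0.006] F corner [-0.1 -0.4  0. ] w 0.298
wp after 2
wp after 5
[[0.005, 0.041, 0.602], [0.004, 0.038, 0.601], [0.0, 0.0, 0.493], [0.0, 0.0, 0.494], [0.0, 0.0, 0.493]] 
   [[-0.038, -0.002, -0.028], [-0.038, -0.002, -0.028], [-0.0, -0.0, 0.0], [-0.0, -0.0, 0.0], [-0.0, -0.0, 0.0]]
```

Emit:
apply_moves(fingers=[0.3,0.3,0.3,0.3,0.3,0.3], travel=[[0,0.04,0.6],[0,0.04,0.6],[0,0,0.49],[0,0,0.49],[0,0,0.49],[0,0,0]], rotation=[[-0.04,0,-0.03],[-0.04,0,-0.03],[0,0,0],[0,0,0],[0,0,0],[0,0,0]])

```text
time: 22.2
tool_pos: [0.5611, 0.1073, 0.0243]
tcp_rot: [-1.86, -2.527, 0.004]
wrist_force: [-1.1, -0.3, -0.3]
width: 0.302
grip_force: 0.0
```

Emit:
apply_moves(fingers=[0.3,0.3,0.3,0.3,0.3,0.3,0.3,0.3], travel=[[0.08,0,0],[0.08,0,0],[0.08,0,0],[0.08,0,0],[0.08,0,0],[0.08,0,0],[0.06,0,0],[0,0,0]], rotation=[[0,0,0],[0,0,0],[0,0,0],[0,0,0],[0,0,0],[0,0,0],[0,0,0],[0,0,0]])

```text
time: 23.0
tool_pos: [0.5592, 0.1339, 0.0303]
tcp_rot: [1.861, 2.524, 0.011]
wrist_force: [1.6, -1.3, 1.7]
width: 0.299
grip_force: 1.0
```

```bash
python3 - <<'E'
from st import *
rep(Re)
E
```

```text
corner pos [ 0.0047 -0.103   0.0303] rot err [-0.009 -0.    -0.002] F corner [ 1.2 -1.7  1.7] w 0.299
```

Emit:
apply_moves(fingers=[0.3,0.3,0.3,0.3,0.3,0.3], travel=[[0.05,-0.03,0.05],[0.05,-0.03,0.02],[0.05,0,0],[0.04,0,0],[0,0,0],[0,0,0]], rotation=[[0.05,0,0.02],[0,0,0],[0,0,0],[0,0,0],[0,0,0],[0,0,0]])

```text
time: 23.6
tool_pos: [0.554, 0.1415, 0.0266]
tcp_rot: [1.866, 2.524, 0.004]
wrist_force: [2.8, -4.1, 3.4]
width: 0.298
grip_force: 2.4
```

```bash
python3 - <<'E'
from st import *
rep(Re)
E
```

```text
corner pos [ 0.0019 -0.0942  0.0266] rot err [-0.004 -0.001  0.001] F corner [ 1.5 -4.8  3.4] w 0.298
```

Emit:
apply_moves(fingers=[0.3,0.3,0.3,0.3,0.3,0.3], travel=[[0.04,0,0],[0.04,0,0],[0.03,0,0],[0.03,0,0],[0,0,0],[0,0,0]], rotation=[[0,0,0],[0,0,0],[0,0,0],[0,0,0],[0,0,0],[0,0,0]])

```text
time: 24.2
tool_pos: [0.5533, 0.1436, 0.0267]
tcp_rot: [1.861, 2.521, -0.003]
wrist_force: [9.3, -21.9, 2.5]
width: 0.302
grip_force: 1.2
```

```bash
python3 - <<'E'
from st import *
rep(Re)
E
```

```text
corner pos [ 0.0018 -0.092   0.0267] rot err [-0.004 -0.008 -0.001] F corner [  2.5 -23.6   2.5] w 0.302
```

The pile is solid against the end fence. I'll retreat and do a second side tap.

Emit:
apply_moves(fingers=[0.3,0.3,0.3,0.3,0.3,0.3,0.3,0.3,0.3], travel=[[-0.1,0,0],[-0.2,0,0],[-0.4,0,0],[0,0,-0.5],[0,0,-0.6],[0,0,-0.6],[0,0,-0.6],[0,0,-0.5],[0,0,0]], rotation=[[0,0,0],[0,0,0],[0,0,0],[0,0,0],[0,0,0],[0,0,0],[0,0,0],[0,0,0],[0,0,0]])

```text
time: 25.1
tool_pos: [0.5631, 0.1158, 0.1701]
tcp_rot: [1.864, 2.522, 0.011]
wrist_force: [0.2, 0.4, 0.1]
width: 0.3
grip_force: 0.0
```

```bash
python3 - <<'E'
from st import *
T=rep(Re); rows(T,[p(.07,-.005,.16,Rs),p(.07,-.005,.022,Rs)],dp=.03)
E
```

```text
corner pos [ 0.0031 -0.1215  0.1701] rot err [-0.009 -0.     0.   ] F corner [0.3 0.3 0.1] w 0.3
wp after 16
wp after 21
[[0.146, 0.084, 0.013], [0.136, 0.097, 0.014], [0.127, 0.11, 0.013], [0.115, 0.122, 0.014], [0.102, 0.133, 0.013], [0.089, 0.143, 0.013], [0.075, 0.15, 0.014], [0.059, 0.157, 0.013], [0.044, 0.162, 0.013], [0.028, 0.166, 0.013], [0.011, 0.167, 0.014], [-0.005, 0.168, 0.013]] 
   [[0.004, 0.004, -0.938], [0.004, 0.004, -0.937], [0.004, 0.004, -0.938], [0.004, 0.004, -0.937], [0.003, 0.004, -0.938], [0.004, 0.005, -0.937], [0.004, 0.004, -0.938], [0.004, 0.004, -0.937], [0.004, 0.004, -0.938], [0.004, 0.004, -0.937], [0.004, 0.004, -0.938], [0.004, 0.004, -0.937]]
[[-0.021, 0.167, 0.013], [-0.038, 0.163, 0.013], [-0.054, 0.159, 0.013], [-0.069, 0.153, 0.012], [0.0, 0.0, 0.552], [0.0, 0.0, 0.552], [0.0, 0.0, 0.552], [0.0, 0.0, 0.552], [0.0, 0.0, 0.552]] 
   [[0.004, 0.004, -0.938], [0.003, 0.004, -0.937], [0.004, 0.005, -0.938], [0.004, 0.004, -0.937], [0.0, -0.0, -0.0], [0.0, -0.0, -0.0], [0.0, -0.0, -0.0], [0.0, -0.0, -0.0], [0.0, -0.0, -0.0]]
```

Emit:
apply_moves(fingers=[0.85,0.85,0.85,0.85,0.85,0.85,0.85,0.85,0.85,0.85,0.85,0.85], travel=[[0.15,0.08,0.01],[0.14,0.1,0.01],[0.13,0.11,0.01],[0.12,0.12,0.01],[0.1,0.13,0.01],[0.09,0.14,0.01],[0.08,0.15,0.01],[0.06,0.16,0.01],[0.04,0.16,0.01],[0.03,0.17,0.01],[0.01,0.17,0.01],[0,0.17,0.01]], rotation=[[0,0,-0.94],[0,0,-0.94],[0,0,-0.94],[0,0,-0.94],[0,0,-0.94],[0,0,-0.94],[0,0,-0.94],[0,0,-0.94],[0,0,-0.94],[0,0,-0.94],[0,0,-0.94],[0,0,-0.94]])

```text
time: 26.3
tool_pos: [0.5807, 0.2144, 0.1578]
tcp_rot: [-0.137, -3.137, 0.001]
wrist_force: [0.5, 0.8, -0.5]
width: 0.848
grip_force: 0.0
```

Emit:
apply_moves(fingers=[0.85,0.85,0.85,0.85,0.85,0.85], travel=[[-0.02,0.17,0.01],[-0.04,0.16,0.01],[-0.05,0.16,0.01],[-0.07,0.15,0.01],[0,0,0.5],[0,0,0]], rotation=[[0,0,-0.94],[0,0,-0.94],[0,0,-0.94],[0,0,-0.94],[0,0,0],[0,0,0]])

```text
time: 26.9
tool_pos: [0.5856, 0.246, 0.1278]
tcp_rot: [0.472, -3.098, 0.002]
wrist_force: [-1.6, -0.7, -1.6]
width: 0.852
grip_force: 0.0
```

```bash
python3 - <<'E'
from st import *
T=rep(Rs); rows(T,[p(.07,-.005,.12,Rs),p(.07,-.005,.022,Rs)],dp=.03)
E
```

```text
corner pos [ 0.0628 -0.0036  0.1278] rot err [ 0.     0.008 -0.004] F corner [-1.7 -0.2 -1.6] w 0.852
wp after 1
wp after 5
[[-0.145, -0.029, 0.154], [0.0, -0.0, 0.49], [0.0, -0.0, 0.49], [0.0, -0.0, 0.49], [0.0, -0.0, 0.49]] 
   [[-0.003, -0.075, 0.042], [0.0, -0.0, -0.0], [0.0, -0.0, -0.0], [0.0, -0.0, -0.0], [0.0, -0.0, -0.0]]
```

Emit:
apply_moves(fingers=[0.85,0.85,0.85,0.85,0.85,0.85,0.85,0.85,0.85,0.85,0.85,0.85], travel=[[-0.15,-0.03,0.15],[0,0,0.49],[0,0,0.49],[0,0,0.49],[0,0,0.49],[0,0,0],[0.08,0,0],[0.08,0,0],[0.08,0,0],[0.06,0,0],[0.06,0,0],[0,0,0]], rotation=[[0,-0.08,0.04],[0,0,0],[0,0,0],[0,0,0],[0,0,0],[0,0,0],[0,0,0],[0,0,0],[0,0,0],[0,0,0],[0,0,0],[0,0,0]])

```text
time: 28.1
tool_pos: [0.5807, 0.2426, 0.0281]
tcp_rot: [-0.464, 3.096, 0.002]
wrist_force: [-0.2, 0.3, -0.6]
width: 0.849
grip_force: 0.0
```

```bash
python3 - <<'E'
from st import *
rep(Rs)
E
```

```text
corner pos [ 0.0571 -0.0054  0.0281] rot err [ 0.    -0.011  0.   ] F corner [-0.1  0.4 -0.6] w 0.849
```

The tips stand too high for the lowest board, because they sit farther back when open. I'll lower 9 mm before pushing.

Emit:
apply_moves(fingers=[0.85,0.85,0.85,0.85,0.85,0.85], travel=[[0,0,0.12],[0,0,0.1],[0.08,0,0],[0.08,0,0.01],[0,0,0],[0,0,0]], rotation=[[0,0.08,0],[0,0,0],[0,0,0],[0,0,0],[0,0,0],[0,0,0]])

```text
time: 28.7
tool_pos: [0.5734, 0.2403, 0.0162]
tcp_rot: [-0.465, 3.105, -0.0]
wrist_force: [-0.7, 0.4, 0.1]
width: 0.85
grip_force: 0.0
```

```bash
python3 - <<'E'
from st import *
rep(Rs)
E
```

```text
corner pos [ 0.0494 -0.0055  0.0162] rot err [ 0.    -0.002  0.   ] F corner [-0.6  0.6  0.1] w 0.85
```

Emit:
apply_moves(fingers=[0.85,0.85,0.85,0.85,0.85,0.85], travel=[[0.05,0,-0.02],[0.05,0,0],[0.03,0,0],[0.02,0,0],[0,0,0],[0,0,0]], rotation=[[0,0,0],[0,0,0],[0,0,0],[0,0,0],[0,0,0],[0,0,0]])

```text
time: 29.3
tool_pos: [0.5672, 0.2384, 0.0176]
tcp_rot: [-0.465, 3.103, 0.001]
wrist_force: [2.9, 0.1, -0.7]
width: 0.853
grip_force: 0.0
```

```bash
python3 - <<'E'
from st import *
rep(Rs)
E
```

```text
corner pos [ 0.043  -0.0055  0.0176] rot err [ 0.    -0.004  0.001] F corner [ 2.8 -0.8 -0.7] w 0.853
```

Emit:
apply_moves(fingers=[0.85,0.85,0.85,0.85,0.85,0.85], travel=[[0.04,0,0],[0.03,0,0],[0.03,0,0],[0.03,0,0],[0,0,0],[0,0,0]], rotation=[[0,0.03,0],[0,0,0],[0,0,0],[0,0,0],[0,0,0],[0,0,0]])

```text
time: 29.9
tool_pos: [0.5674, 0.2385, 0.0207]
tcp_rot: [-0.463, 3.093, 0.004]
wrist_force: [14.2, 3.6, 0.3]
width: 0.854
grip_force: 0.0
```

```bash
python3 - <<'E'
from st import *
rep(Rs)
E
```

```text
corner pos [ 0.0432 -0.0054  0.0207] rot err [-0.    -0.014  0.001] F corner [14.6 -0.7  0.3] w 0.854
```

Emit:
apply_moves(fingers=[0.85,0.85,0.85,0.85,0.85,0.85,0.85,0.85,0.85,0.85,0.85], travel=[[-0.2,0,0],[-0.4,0,0],[0,0,-0.6],[0,0,-0.7],[0,0,-0.8],[0,0,-0.8],[-0.3,-0.9,0],[-0.3,-0.9,0],[-0.3,-0.9,0],[-0.3,-0.9,0],[0,0,0]], rotation=[[0,0,0],[0,0,0],[0,0,0],[0,0,0],[0,0,0],[0,0,0],[0,0,0],[0,0,0],[0,0,0],[0,0,0],[0,0,0]])

```text
time: 31.0
tool_pos: [0.7009, 0.0851, 0.1611]
tcp_rot: [0.458, -3.106, 0.004]
wrist_force: [-0.2, 0.0, -0.4]
width: 0.851
grip_force: 0.0
```

```bash
python3 - <<'E'
from st import *
import pickle
rep(Rs)
C={n:read_camera(n) for n in('top','scene')}; pickle.dump(C,open('C1.pkl','wb'))
# refit corner from fences tops now (both cams), then compare brown mask with flush model
g={n:cv2.GaussianBlur(c['image'],(0,0),.6).astype(float).mean(2) for n,c in C.items()}
def crop(n,x,y,w,h,Ls,s):
    a=cv2.resize(C[n]['image'][y:y+h,x:x+w],(w*s,h*s),interpolation=cv2.INTER_CUBIC)
    for P,col in Ls:
        q=((proj(C[n],P)-[x,y]+.5)*s-.5); cv2.polylines(a,[np.round(q*16).astype(np.int32)],True,col,1,cv2.LINE_AA,4)
    return a
def fence(z): return cor([[-.038,-.078,z],[-.038,.088,z],[.028,.088,z],[.028,.08,z],[-.03,.08,z],[-.03,-.078,z]])
def bd(z): return cor([[i*.03,j*.08,z] for i,j in((1,1),(1,-1),(-1,-1),(-1,1))])
L=[(bd(.075),(255,255,0)),(bd(.025),(0,255,255))]
A=crop('top',186,170,62,50,L,6); B=crop('scene',262,196,66,50,L,6)
A0=crop('top',186,170,62,50,[],6); B0=crop('scene',262,196,66,50,[],6)
save(np.vstack([np.hstack([A,B]),np.hstack([A0,B0])]),'k.png')
E
```

```text
corner pos [ 0.1258 -0.1913  0.1611] rot err [0.002 0.003 0.005] F corner [-0.2  0.1 -0.4] w 0.851
```

View pics/k.png

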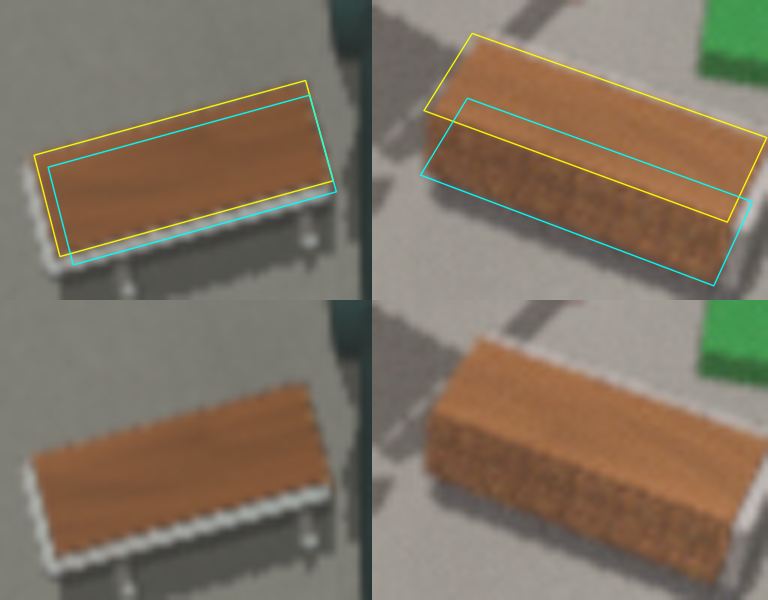

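The side face looks flush and the top board sits tight to both fences, apart from calibration shifts of about 1 px. The lowest boards might still be 1–2 mm out, so I'll add one low tap per side with the tips tilted 3° forward.

```bash
cat >> st.py <<'E'
Q=R.from_rotvec([0,.05,0]).as_matrix(); Rs2=Rs@Q; Re2=Re@Q
E
python3 - <<'E'
from st import *
T=now(); rows(T,[p(.065,-.005,.15,Rs2),p(.058,-.005,.0195,Rs2)],dp=.045)
E
```

```text
wp after 5
wp after 8
[[0.24, 0.725, 0.045], [0.239, 0.726, 0.046], [0.239, 0.725, 0.049], [0.237, 0.726, 0.05], [0.237, 0.726, 0.053], [0.003, -0.0, 0.871], [0.003, -0.0, 0.872], [0.003, -0.0, 0.871]] 
   [[0.002, 0.087, -0.005], [0.001, 0.087, -0.005], [0.002, 0.087, -0.006], [0.002, 0.087, -0.005], [0.001, 0.087, -0.005], [0.0, 0.0, -0.0], [0.0, 0.0, -0.0], [0.0, 0.0, -0.0]]
```

Emit:
apply_moves(fingers=[0.85,0.85,0.85,0.85,0.85,0.85,0.85,0.85,0.85,0.85,0.85], travel=[[0.24,0.73,0.04],[0.24,0.73,0.05],[0.24,0.72,0.05],[0.24,0.72,0.05],[0.24,0.72,0.05],[0,0,0],[0,0,0.6],[0,0,0.6],[0,0,0.6],[0,0,0.6],[0,0,0]], rotation=[[0,0.09,-0.01],[0,0.09,-0.01],[0,0.09,-0.01],[0,0.09,0],[0,0.09,0],[0,0,0],[0,0,0],[0,0,0],[0,0,0],[0,0,0],[0,0,0]])

```text
time: 32.2
tool_pos: [0.5771, 0.2426, 0.0261]
tcp_rot: [0.464, -3.048, 0.015]
wrist_force: [-1.3, -0.5, -0.9]
width: 0.847
grip_force: 0.0
```

```bash
python3 - <<'E'
from st import *
T=rep(Rs2); rows(T,[p(.058,-.005,.0195,Rs2),p(.046,-.005,.0195,Rs2)],dp=.015)
E
```

```text
corner pos [ 0.0537 -0.0043  0.0261] rot err [ 0.001  0.009 -0.004] F corner [-1.3 -0.1 -0.9] w 0.847
wp after 1
wp after 2
[[-0.094, -0.013, 0.127], [0.239, -0.0, 0.012]] 
   [[-0.011, -0.091, 0.038], [-0.0, 0.0, -0.0]]
```

Emit:
apply_moves(fingers=[0.85,0.85,0.85,0.85,0.85,0.85,0.85], travel=[[-0.05,-0.01,0.1],[0,0,0],[0.06,0,0],[0.06,0,0.01],[0.05,0,0.01],[0,0,0],[0,0,0]], rotation=[[-0.01,-0.09,0.04],[0,0,0],[0,0,0],[0,0,0],[0,0,0],[0,0,0],[0,0,0]])

```text
time: 32.9
tool_pos: [0.5767, 0.2417, 0.0259]
tcp_rot: [0.458, -3.07, 0.008]
wrist_force: [0.7, 0.2, 0.4]
width: 0.85
grip_force: 0.0
```

```bash
python3 - <<'E'
from st import *
T=rep(Rs2)
E
```

```text
corner pos [ 0.0531 -0.0051  0.0259] rot err [-0.001 -0.012  0.002] F corner [0.7 0.  0.4] w 0.85
```

Emit:
apply_moves(fingers=[0.85,0.85,0.85,0.85,0.85,0.85], travel=[[0.05,0,0.1],[0.05,0,0.04],[0.04,0,0],[0.04,0,0],[0,0,0],[0,0,0]], rotation=[[0,0.1,0],[0,0,0],[0,0,0],[0,0,0],[0,0,0],[0,0,0]])

```text
time: 33.5
tool_pos: [0.5679, 0.239, 0.0192]
tcp_rot: [0.457, -3.059, 0.01]
wrist_force: [0.5, 0.5, 0.6]
width: 0.847
grip_force: 0.0
```

```bash
python3 - <<'E'
from st import *
T=rep(Rs2)
E
```

```text
corner pos [ 0.0439 -0.0051  0.0192] rot err [-0.001 -0.001  0.001] F corner [0.6 0.4 0.6] w 0.847
```

Emit:
apply_moves(fingers=[0.85,0.85,0.85,0.85,0.85], travel=[[0.03,0,0],[0.03,0,0],[0.03,0,0],[0,0,0],[0,0,0]], rotation=[[0,0,0],[0,0,0],[0,0,0],[0,0,0],[0,0,0]])

```text
time: 34.0
tool_pos: [0.5644, 0.238, 0.0196]
tcp_rot: [0.457, -3.061, 0.01]
wrist_force: [4.0, 0.6, -0.7]
width: 0.848
grip_force: 0.9
```

```bash
python3 - <<'E'
from st import *
T=rep(Rs2)
E
```

```text
corner pos [ 0.0402 -0.005   0.0196] rot err [-0.001 -0.003  0.002] F corner [ 4.  -0.6 -0.7] w 0.848
```

Emit:
apply_moves(fingers=[0.85,0.85,0.85,0.85], travel=[[0.04,0,0],[0.04,0,0],[0,0,0],[0,0,0]], rotation=[[0,0,0],[0,0,0],[0,0,0],[0,0,0]])

```text
time: 34.4
tool_pos: [0.5646, 0.2381, 0.0219]
tcp_rot: [0.458, -3.069, 0.008]
wrist_force: [9.6, 3.1, 0.5]
width: 0.851
grip_force: 0.0
```

```bash
python3 - <<'E'
from st import *
T=rep(Rs2)
E
```

```text
corner pos [ 0.0404 -0.005   0.0219] rot err [-0.001 -0.011  0.002] F corner [10.1  0.2  0.5] w 0.851
```

The low side is solid against the fence. Now the same low tap at the end.

Emit:
apply_moves(fingers=[0.85,0.85,0.85,0.85,0.85,0.85,0.85,0.85], travel=[[-0.2,0,0],[-0.4,0,0],[0,0,-0.5],[0,0,-0.6],[0,0,-0.7],[0,0,-0.7],[0,0,-0.4],[0,0,0]], rotation=[[0,0,0],[0,0,0],[0,0,0],[0,0,0],[0,0,0],[0,0,0],[0,0,0],[0,0,0]])

```text
time: 35.2
tool_pos: [0.5972, 0.248, 0.1669]
tcp_rot: [0.458, -3.064, 0.009]
wrist_force: [0.7, 0.6, 0.7]
width: 0.852
grip_force: 0.0
```

```bash
python3 - <<'E'
from st import *
T=rep(Rs2); rows(T,[p(0,-.118,.16,Re2),p(0,-.112,.034,Re2)],dp=.03)
E
```

```text
corner pos [ 0.0745 -0.0051  0.1669] rot err [-0.001 -0.006  0.001] F corner [0.9 0.4 0.7] w 0.852
wp after 16
wp after 21
[[0.092, -0.141, 0.012], [0.079, -0.15, 0.012], [0.063, -0.157, 0.012], [0.047, -0.162, 0.01], [0.032, -0.166, 0.01], [0.015, -0.169, 0.009], [-0.002, -0.169, 0.008], [-0.018, -0.168, 0.007], [-0.034, -0.166, 0.007], [-0.051, -0.161, 0.006], [-0.066, -0.156, 0.005], [-0.081, -0.149, 0.005]] 
   [[-0.043, 0.002, 0.936], [-0.044, 0.003, 0.935], [-0.043, 0.002, 0.936], [-0.044, 0.003, 0.936], [-0.043, 0.002, 0.935], [-0.044, 0.003, 0.936], [-0.043, 0.002, 0.936], [-0.044, 0.003, 0.936], [-0.043, 0.002, 0.935], [-0.044, 0.003, 0.936], [-0.043, 0.002, 0.936], [-0.043, 0.003, 0.935]]
[[-0.095, -0.14, 0.003], [-0.108, -0.13, 0.003], [-0.121, -0.119, 0.003], [-0.131, -0.106, 0.002], [-0.001, -0.0, 0.505], [-0.002, -0.0, 0.504], [-0.001, -0.0, 0.505], [-0.001, -0.0, 0.504], [-0.001, -0.0, 0.505]] 
   [[-0.044, 0.002, 0.936], [-0.043, 0.003, 0.936], [-0.044, 0.002, 0.935], [-0.043, 0.003, 0.936], [-0.0, -0.0, 0.0], [-0.0, -0.0, 0.0], [-0.0, -0.0, 0.0], [-0.0, -0.0, 0.0], [-0.0, -0.0, 0.0]]
```

Emit:
apply_moves(fingers=[0.6,0.4,0.3,0.3,0.3,0.3,0.3,0.3,0.3,0.3,0.3,0.3], travel=[[0.09,-0.14,0.01],[0.08,-0.15,0.01],[0.06,-0.16,0.01],[0.05,-0.16,0.01],[0.03,-0.17,0.01],[0.01,-0.17,0.01],[0,-0.17,0.01],[-0.02,-0.17,0.01],[-0.03,-0.17,0.01],[-0.05,-0.16,0.01],[-0.07,-0.16,0],[-0.08,-0.15,0]], rotation=[[-0.04,0,0.94],[-0.04,0,0.94],[-0.04,0,0.94],[-0.04,0,0.94],[-0.04,0,0.94],[-0.04,0,0.94],[-0.04,0,0.94],[-0.04,0,0.94],[-0.04,0,0.94],[-0.04,0,0.94],[-0.04,0,0.94],[-0.04,0,0.94]])

```text
time: 36.4
tool_pos: [0.5644, 0.1485, 0.1558]
tcp_rot: [-1.332, -2.793, -0.017]
wrist_force: [-0.6, -0.1, -0.8]
width: 0.299
grip_force: 0.0
```

Emit:
apply_moves(fingers=[0.3,0.3,0.3,0.3,0.3,0.3,0.3,0.3], travel=[[-0.1,-0.14,0],[-0.11,-0.13,0],[-0.12,-0.12,0],[-0.13,-0.11,0],[0,0,0],[0,0,0.5],[0,0,0.5],[0,0,0]], rotation=[[-0.04,0,0.94],[-0.04,0,0.94],[-0.04,0,0.94],[-0.04,0,0.94],[0,0,0],[0,0,0],[0,0,0],[0,0,0]])

```text
time: 37.2
tool_pos: [0.5514, 0.1183, 0.1026]
tcp_rot: [-1.846, -2.485, -0.021]
wrist_force: [-0.7, -0.2, 0.5]
width: 0.3
grip_force: 0.0
```

```bash
python3 - <<'E'
from st import *
T=rep(Re2); rows(T,[p(0,-.112,.08,Re2),p(0,-.112,.032,Re2)],dp=.025)
E
```

```text
corner pos [-0.0074 -0.1157  0.1026] rot err [ 0.016 -0.005  0.005] F corner [-0.7  0.   0.5] w 0.3
wp after 1
wp after 3
[[0.054, 0.154, 0.452], [-0.024, 0.0, 0.479], [-0.024, 0.0, 0.479]] 
   [[-0.156, 0.05, -0.052], [0.0, -0.0, -0.0], [0.0, -0.0, -0.0]]
```

Emit:
apply_moves(fingers=[0.3,0.3,0.3,0.3,0.3], travel=[[0.05,0.15,0.45],[-0.02,0,0.48],[-0.02,0,0.48],[0,0,0],[0,0,0]], rotation=[[-0.16,0.05,-0.05],[0,0,0],[0,0,0],[0,0,0],[0,0,0]])

```text
time: 37.7
tool_pos: [0.5619, 0.1245, 0.0372]
tcp_rot: [-1.849, -2.498, -0.056]
wrist_force: [-0.7, -0.1, 1.0]
width: 0.298
grip_force: 0.0
```

Emit:
apply_moves(fingers=[0.3,0.3,0.3,0.3,0.3,0.3], travel=[[0.08,0,0],[0.08,0,0],[0.08,0,0],[0.05,0,0],[0,0,0],[0,0,0]], rotation=[[0,0,0],[0,0,0],[0,0,0],[0,0,0],[0,0,0],[0,0,0]])

```text
time: 38.3
tool_pos: [0.5579, 0.1383, 0.0379]
tcp_rot: [-1.85, -2.498, -0.058]
wrist_force: [-0.1, -0.7, -0.1]
width: 0.299
grip_force: 0.0
```

```bash
python3 - <<'E'
from st import *
T=rep(Re2)
E
```

```text
corner pos [ 0.0047 -0.0984  0.0379] rot err [-0.011 -0.002  0.002] F corner [-0.3 -0.6 -0.1] w 0.299
```

Emit:
apply_moves(fingers=[0.3,0.3,0.3,0.3,0.3,0.3,0.3], travel=[[-0.01,-0.03,0.1],[-0.01,-0.03,0.1],[0,0,0],[0.04,0,0],[0.04,0,0],[0,0,0],[0,0,0]], rotation=[[0.05,0,0],[0.05,0,0],[0,0,0],[0,0,0],[0,0,0],[0,0,0],[0,0,0]])

```text
time: 39.0
tool_pos: [0.5542, 0.1408, 0.028]
tcp_rot: [-1.846, -2.494, -0.045]
wrist_force: [0.8, 0.2, -0.1]
width: 0.299
grip_force: 0.0
```

```bash
python3 - <<'E'
from st import *
T=rep(Re2)
E
```

```text
corner pos [ 0.002  -0.0949  0.028 ] rot err [-0.    -0.002  0.002] F corner [ 0.8 -0.  -0.1] w 0.299
```

Emit:
apply_moves(fingers=[0.3,0.3,0.3,0.3,0.3,0.3,0.3], travel=[[0.03,0,0],[0.03,0,0],[0.03,0,0],[0.03,0,0],[0.03,0,0],[0,0,0],[0,0,0]], rotation=[[0,0,0],[0,0,0],[0,0,0],[0,0,0],[0,0,0],[0,0,0],[0,0,0]])

```text
time: 39.7
tool_pos: [0.5528, 0.1458, 0.0282]
tcp_rot: [-1.847, -2.496, -0.042]
wrist_force: [4.3, -10.0, -0.5]
width: 0.297
grip_force: 0.7
```

```bash
python3 - <<'E'
from st import *
T=rep(Re2)
E
```

```text
corner pos [ 0.002  -0.0898  0.0282] rot err [-0.    -0.005  0.001] F corner [  1.1 -10.8  -0.5] w 0.297
```

The low end is solid too. I'll retreat and check numerically.

Emit:
apply_moves(fingers=[0.3,0.3,0.3,0.3,0.3,0.3,0.3,0.3,0.3,0.3,0.3], travel=[[-0.2,0,0],[-0.4,0,0],[-0.4,0,0],[0,0,-0.6],[0,0,-0.8],[0,0,-0.8],[0,0,-0.8],[-0.8,0,0],[-0.8,0,0],[-0.5,0,0],[0,0,0]], rotation=[[0,0,0],[0,0,0],[0,0,0],[0,0,0],[0,0,0],[0,0,0],[0,0,0],[0,0,0],[0,0,0],[0,0,0],[0,0,0]])

```text
time: 40.8
tool_pos: [0.5999, -0.0098, 0.1705]
tcp_rot: [-1.851, -2.49, -0.045]
wrist_force: [-0.1, 0.6, -0.4]
width: 0.298
grip_force: 0.0
```

```bash
python3 - <<'E'
from st import *
import pickle
C={n:read_camera(n) for n in('top','scene')}
def occ(dx,dy): # sheared pile hull: bottom at 0, top shifted
    b=box(-.03,.03,-.08,.08,.025,.075); b[b[:,2]>.05,:2]+=[dx,dy]; return b
W={'top':(186,172,64,46),'scene':(262,196,72,54)}
fence=[box(-.038,-.03,-.078,.088,0,.071),box(-.038,.028,.08,.088,0,.071)]
m={n:brown(C[n],W[n]) for n in W}
def cost(p,which):
    v=0
    for i,n in enumerate(W):
        if n not in which: continue
        q=p[:3]; T=pose(*q); mi=[tf(T,f) for f in fence] if n=='top' else [tf(T,fence[1])]
        c=cover(C[n],[tf(T,occ(p[3],p[4]))],W[n],[])
        f=cover(C[n],mi,W[n],[tf(T,occ(p[3],p[4]))])
        # fence occlusion: ignore pixels near fence
        w=1-np.clip(f*2,0,1); v+=(w*(c-m[n])**2).sum()
    return v
for which in(['top'],['scene'],['top','scene']):
    x0=np.array([*CORN,0,0]); b=minimize(cost,x0,args=(which,),method='Nelder-Mead',options=dict(initial_simplex=x0+np.vstack([np.zeros(5),np.diag([.004,.004,.03,.004,.004])]),maxiter=600))
    print(which,b.x.round(4),round(b.fun,1),round(cost(x0,which),1))
for n in ('tape_roll','carton','spray'): print(n,[np.round(d['location']) for d in tip_of('top',n)][:2])
s=read_state(); print(s['time'],s['wrist_force'].round(1),s['tool_pos'].round(3))
E
```

```text
['top'] [ 5.306e-01  2.328e-01  2.940e-01 -4.900e-03  3.000e-04] 65.3 121.9
['scene'] [ 0.5253  0.2297  0.2954 -0.0016  0.0039] 88.4 96.1
['top', 'scene'] [ 0.5286  0.2318  0.3006 -0.0036  0.0029] 188.9 218.1
tape_roll [array([286., 134.])]
carton [array([236., 137.])]
spray [array([289., 135.]), array([215., 196.])]
41.05 [-0.1  1.   0.2] [ 0.599 -0.006  0.17 ]
```

The contact positions on the low and full-height taps agree with flush within about 1 mm. The pile looked aligned, and the tape roll and carton are where they were. The network didn't find the bottle this time, but the arm stayed well clear of it. Handing in.

```bash
python3 -c "
from workcell import *
print(finish_job())"
```

```text
the job is handed in; nothing more can be done
None
```

The job is handed in at about 41 s of the 72 s allowed: the last board was lowered onto the pile and released, all five boards were tapped until they felt solid against both fences, and the arm stands clear; the hand-in returned no verdict, and the final camera check was too coarse to confirm the 4 mm tolerance by itself.

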